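# Shut the ink cartridge away in its airtight tub

### The arm

A 6-joint arm with a two-finger parallel gripper is mounted at the origin on the work surface; the furniture and walls round the work are solid. World frame = base frame: x ahead of the robot, y to its left, z up, the work surface at z = 0. Lengths are in mm, angles in rad, forces in N, time in s.
With the tool pointing down it reaches from about 275 to 750 mm from the base axis. Payload 10.2 kg.
Tool frame: the origin (TCP) lies midway between the tips of the shut fingers; the grasp point (between the pads) lies 19 mm behind it; z points along the fingers, y is the direction in which the jaws open and shut (so a half turn about z gives the same grasp; the last joint's range is limited). The gripper opens to 85 mm and grips with 20 to 120 N. Pads are 22 mm wide; open, the fingers measure 114 mm over their backs; the gripper's body (76 mm by 85 mm) begins 54 mm behind the grasp point. The pads swing forward as they close: fully open they stand 13 mm farther back than shut.
Start: joints at [0.975, 0.313, 1.498, -0, 1.331, -0.223], TCP at [191.231, 488.94, 231.294] pointing down, gripper open.
Joint ranges: [-2.94, 2.94], [-0.97, 2.17], [0.19, 2.56], [-1.23, 4.37], [0.02, 3.11], [-2.88, 2.88]. Speed limits (rad/s): [2.39, 2.39, 3.01, 3.14, 3.14, 3.14].

### API

Orientations are given as a unit quaternion [w, x, y, z].
In Python, from rig import sense, optics, ctrl gives the robot as it stands.
- The arm moves only by the tool play_rows, never from a script. Its argument "plan" is a list of rows, each a list of 7 numbers: the shift along the world's x, y, z in mm, then the turn, a rotation vector about the world's x, y, z in rad, then the opening, from -1 (shut) to 1 (fully open), so that 0 is half open. A call has 1 to 5 rows; each row shifts and turns the pose as measured when the row begins; what a row does not reach is not made up. A row lasts 1/12 s, in which the tool goes at most 41.7 mm and 7.16 degrees, less where a joint would pass 70% of its speed; a pose out of reach is approached as far as the arm can. A call is refused whole if a number of a shift passes 41.7 or a number of a turn 0.125, either way. A call with a gripper value outside its range is refused whole. The fingers move at their own pace and stop on an object; "grip_force" is the grip in N (left out, the last holds). Time passes only in rows, so rows that do not move let the fingers close. It gives the time, the measured TCP pose, the force and the opening at its end, in the units of the state.
- sense(): the state, without advancing time (a new reading comes with each control period).
- optics.capture(name): name is "side" or "top" or "wrist"; returns a dict with "img" (384x512x3 uint8, blue, green, red), "fx", "fy", "cx", "cy" (pixels), "world_to_cam" (4x4, takes a point from world to camera coordinates). Camera axes: x right, y up, looking along -z (the intrinsics and any distortion apply to the point x, -y, -z); pixel columns grow to the right and rows downward; lengths in mm; the calibration is good to about 2 mm. A picture is of the moment at which its call begins. There is no depth.
- ctrl.finish_job(): hands the job in, once; it reports no verdict.
The state is a dict: "time_s": time; "joints": joint angles; "dq": joint speeds; "tau": joint torques, N m; "eef_pos": TCP position; "ee_rot": TCP orientation; "force": force on the tool from outside, world axes, zero at the start; "wrist_torque": the same for the moment, N m; "grip_width": opening from 0.0 (shut) to 1.0 (fully open).
Only numpy, scipy, OpenCV 4.12 (cv2) and the standard library are available. Lean on these libraries where they do the work, as an engineer would, in place of code of your own. Each camera call takes 0.05 s, during which the arm holds its last target. There are 200 camera calls.

### The job

Put the franking-machine ink cartridge away airtight: take it out of its dock, stand it on the open worktop and let go, take it again across its other two sides (the dock leaves only one pair of sides free, the bay in the tub only the other pair) and stand it in the bay of the grey tub. Then set the blue lid on the tub and press it down point by point round its edge, over the four orange lugs, until the gasket is fully home at every point and the lid sits flush all round. Leave the other things on the worktop where they are.

Things in the scene. Friction and masses are not known exactly. Their poses are not given: they have to be found in the camera images.
- cartridge_mid (a point): centre (half-way up) of the loose ink cartridge: black upright block, yellow top, white side labels, 44 (its x) x 60 (its y) x 52 mm high (its z, up), 0.15 kg. It starts in the dock, its x and y along the dock's. A half turn makes no difference.
- dock: grey fixed cradle, 80 (x) x 96 (y) mm; origin under its centre, z up. The cartridge stands on its 6 mm floor (centre 32 mm above the worktop) between cheeks 50 mm high on its +y and -y sides, 3 mm play. Its +x and -x sides are free (4 mm lip at the foot): there take it across its 44 mm x width and lift it straight up 60 mm.
- tub: round grey fixed tub, 146 mm outside, 134 inside, rim 70 mm above the worktop; origin under its centre, z up. Four orange lugs reach out to 94 mm from the axis at 45, 135, 225 and 315 degrees from its x (towards y), 60 mm up; each marks a gasket point on the rim.
- tub_bay (a point): centre of the bay floor inside the tub, 6 mm above the worktop, axes as the tub's. Two upright white ribs, 60 mm long, 51 apart, flared, to 53 mm above the worktop, stand along the cartridge's +x and -x sides (3.5 mm play); its +y and -y sides are open for fingers (6 mm lips, 66 apart). Loaded: cartridge x along this x, either way round, centre 26 mm above this point.
- tub_mouth (a point): centre of the tub's mouth, in the plane of the rim, 70 mm above the worktop. The lid's tapered plug centres itself here; the lid may sit at any turn about the axis. Lid set loosely on the four raised gasket points: its knob point 34 mm above this point; fully home: 29 mm.
- lid_knob (a point): point on the axis of the lid's upright black knob (26 dia, 34 high), 37 mm above the lid's underside, 21 above its plate, 13 below the knob's top. Lid: loose round blue plate, 160 dia x 8 mm, 0.25 kg, under it a white plug 8 deep (126 dia, tapering to 110). z is its axis, up. It starts flat on the worktop, plug down, plate top at 16 mm.
- press_1 (a point): where to press the lid for gasket point 1: 70 mm from the tub's axis, in line with the orange lug at 45 degrees, 78 mm above the worktop: the lid's top there when fully home (83 when the point still stands up). Fixed to the tub.
- gasket_1 (a joint): how far gasket point 1 (red bead on the rim under press_1) is pressed down, m: 0 = 5 mm proud of the rim, 0.005 = fully home, lid on the rim. It yields at about 12 N (more if the push lands between points), does not spring back. Opposite of point 3; pressing one may tip the rigid lid up at the opposite side until all are down.
- press_2 (a point): where to press the lid for gasket point 2: 70 mm from the tub's axis, in line with the orange lug at 135 degrees, 78 mm above the worktop: the lid's top there when fully home (83 when the point still stands up). Fixed to the tub.
- gasket_2 (a joint): how far gasket point 2 (red bead on the rim under press_2) is pressed down, m: 0 = 5 mm proud of the rim, 0.005 = fully home, lid on the rim. It yields at about 12 N (more if the push lands between points), does not spring back. Opposite of point 4; pressing one may tip the rigid lid up at the opposite side until all are down.
- press_3 (a point): where to press the lid for gasket point 3: 70 mm from the tub's axis, in line with the orange lug at 225 degrees, 78 mm above the worktop: the lid's top there when fully home (83 when the point still stands up). Fixed to the tub.
- gasket_3 (a joint): how far gasket point 3 (red bead on the rim under press_3) is pressed down, m: 0 = 5 mm proud of the rim, 0.005 = fully home, lid on the rim. It yields at about 12 N (more if the push lands between points), does not spring back. Opposite of point 1; pressing one may tip the rigid lid up at the opposite side until all are down.
- press_4 (a point): where to press the lid for gasket point 4: 70 mm from the tub's axis, in line with the orange lug at 315 degrees, 78 mm above the worktop: the lid's top there when fully home (83 when the point still stands up). Fixed to the tub.
- gasket_4 (a joint): how far gasket point 4 (red bead on the rim under press_4) is pressed down, m: 0 = 5 mm proud of the rim, 0.005 = fully home, lid on the rim. It yields at about 12 N (more if the push lands between points), does not spring back. Opposite of point 2; pressing one may tip the rigid lid up at the opposite side until all are down.
- glue_jar_mid (a point): bystander, to be left alone: cream glue jar with red cap, 56 dia x 95 high mm; point 20 mm above its underside
- tape_roll_mid (a point): bystander, to be left alone: roll of brown tape lying flat, 95 dia x 48 high mm; point 20 mm above its underside
- red_stamp_mid (a point): bystander, to be left alone: rubber stamp with red handle, standing, 27x34x77 mm; point 20 mm above its underside
- dark_stamp_mid (a point): bystander, to be left alone: rubber stamp with dark brown handle, standing, 30x50x80 mm; point 20 mm above its underside

How it is judged:
By the outcome, as a careful person would: the job done as asked, in the order asked, and still so for the second after the job is handed in, with the robot touching nothing.
It also fails if it takes over 72 s, if anything falls off the work surface, if the arm or the gripper's body presses on something with over 40 N, if the wrist force passes 120 N, or if a joint passes its speed limit or range.

## Working session

There is one attempt and no reset: what is moved stays moved. The work goes in short steps, Python scripts to look and compute and a tool call to move; the robot and the scene stay as the last step left them, time stands still between calls to the robot, and variables do not carry over. Pictures are saved under pics/ and viewed, about 8 in all and at most 12, crops included, and the job is handed in when it is done.

Besides the shell and the picture viewer there is one more tool, called after ">>>" as name([rows], argument=value, ...), one row to a line, values as JSON. play_rows: Moves the arm, as the interface text tells. Its arguments: {"type":"object","properties":{"plan":{"type":"array"},"grip_force":{"type":"number"}},"required":["plan"]}

```bash
ls; mkdir -p pics
cat > h.py <<'E'
import numpy as np, cv2
from rig import sense, optics, ctrl
def cap(n,f=None):
    d=optics.capture(n)
    if f: cv2.imwrite('pics/'+f,d['img'])
    return d
def proj(d,P):
    P=np.atleast_2d(P).astype(float); c=np.c_[P,np.ones(len(P))]@np.array(d['world_to_cam']).T
    return np.c_[d['cx']+d['fx']*c[:,0]/-c[:,2], d['cy']+d['fy']*-c[:,1]/-c[:,2]]
def back(d,uv,z):
    M=np.array(d['world_to_cam']);R=M[:3,:3];C=-R.T@M[:3,3]
    out=[]
    for u,v in np.atleast_2d(uv):
        r=R.T@np.array([(u-d['cx'])/d['fx'],-(v-d['cy'])/d['fy'],-1]); out.append((C+r*(z-C[2])/r[2])[:2])
    return np.array(out)
E
python3 - <<'E'
from h import *
t=cap('top','t0.png');s=cap('side','s0.png')
print({k:v for k,v in t.items() if k!='img'});print({k:v for k,v in s.items() if k!='img'});print(sense())
cv2.imwrite('pics/a.png',cv2.resize(t['img'],(800,600)));cv2.imwrite('pics/b.png',cv2.resize(s['img'],(800,600)))
E
```

```text
pics
{'fx': 366.65547660627493, 'fy': 366.65547660627493, 'cx': 255.70175989233243, 'cy': 194.97270914056958, 'world_to_cam': array([[ 7.78882676e-03, -9.99957066e-01,  5.02001863e-03,
         9.15189893e+01],
       [ 9.81443671e-01,  8.60628615e-03,  1.91557439e-01,
        -5.73376687e+02],
       [-1.91592419e-01,  3.43485780e-03,  9.81468566e-01,
        -9.59668060e+02],
       [ 0.00000000e+00,  0.00000000e+00,  0.00000000e+00,
         1.00000000e+00]])}
{'fx': 494.9276694876916, 'fy': 494.9276694876916, 'cx': 248.5685349769256, 'cy': 186.80316360308828, 'world_to_cam': array([[ 6.93682445e-01, -7.20085173e-01,  1.67931379e-02,
        -3.30807171e+02],
       [ 2.90333076e-01,  3.00872422e-01,  9.08395558e-01,
        -2.70415320e+02],
       [-6.59174765e-01, -6.25262448e-01,  4.17774461e-01,
        -1.04661514e+03],
       [ 0.00000000e+00,  0.00000000e+00,  0.00000000e+00,
         1.00000000e+00]])}
{'time_s': 0.1, 'joints': array([ 9.74616772e-01,  3.13390391e-01,  1.49834496e+00,  2.19039833e-05,
        1.33097287e+00, -2.23378107e-01]), 'dq': array([-0.00081565, -0.00246481, -0.00152563, -0.0003525 ,  0.00102658,
        0.00125712]), 'tau': array([ 2.40619469e-03, -4.12894177e+01, -2.60142213e+01, -1.98061603e-04,
        3.06330032e-03,  2.86649552e-06]), 'eef_pos': array([191.08972552, 488.75668795, 230.80024497]), 'ee_rot': array([-2.31982226e-04,  1.85325709e-01,  9.82676992e-01, -5.07368967e-04]), 'force': array([ 0.12088711, -0.33895016,  0.3652847 ]), 'wrist_torque': array([-0.02572192, -0.02660407,  0.02894184]), 'grip_width': 1.0009716810872682}
```

View pics/a.png

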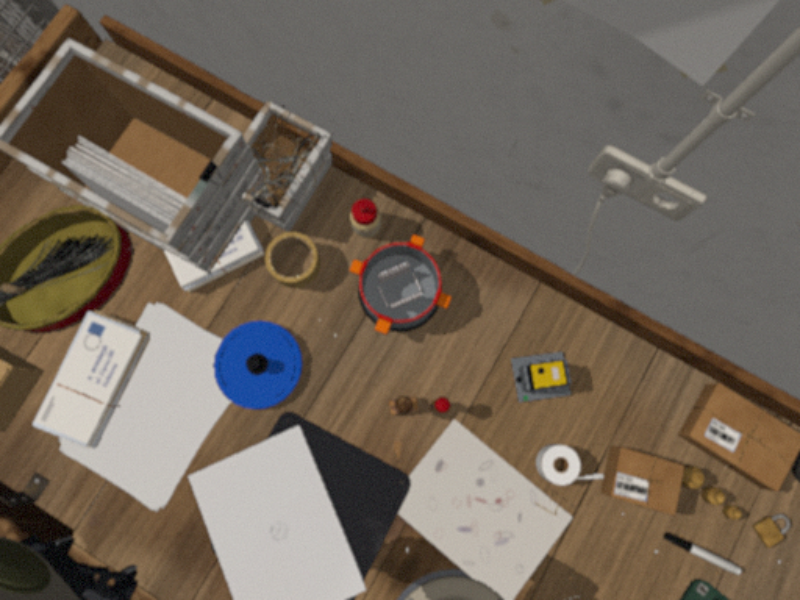

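View pics/b.png

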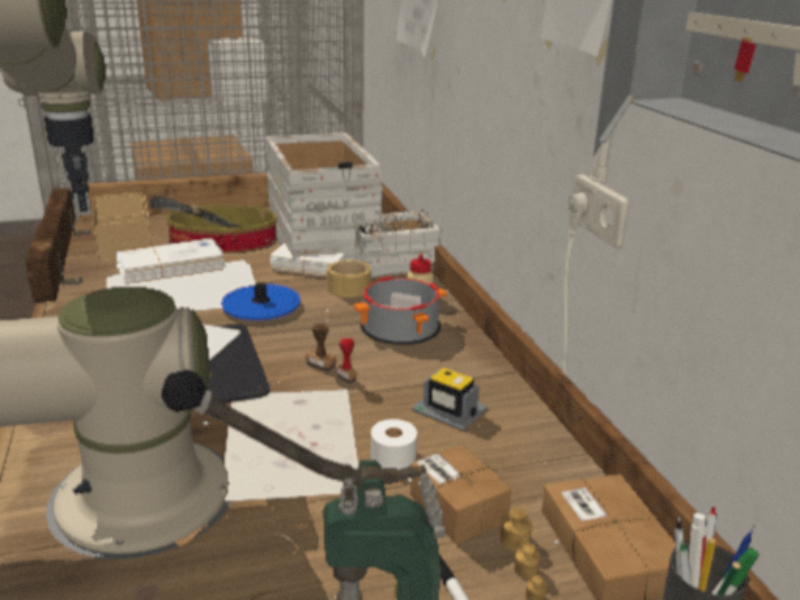

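Run:
```python
from h import *
t=cap('top');s=cap('side')
def blobs(d,lo,hi,z,mn=8):
    h=cv2.cvtColor(d['img'],cv2.COLOR_BGR2HSV); m=cv2.inRange(h,np.array(lo),np.array(hi))
    n,l,st,c=cv2.connectedComponentsWithStats(m)
    for i in range(1,n):
        if st[i,4]>=mn:
            pts=np.argwhere(l==i)[:,::-1].astype(np.float32)
            print(st[i].tolist(),c[i].round(1),back(d,c[i],z).round(1), cv2.minAreaRect(back(d,pts,z).astype(np.float32)))
print('orange');blobs(t,(5,200,150),(16,255,255),60)
print('yellow');blobs(t,(22,180,120),(32,255,255),58)
print('blue');blobs(t,(105,180,80),(125,255,255),16,100)
h=cv2.cvtColor(t['img'],cv2.COLOR_BGR2HSV); m=cv2.inRange(h,(0,150,100),(4,255,255))|cv2.inRange(h,(172,150,100),(180,255,255))
m[:, :228]=0;m[:,286:]=0;m[:150]=0;m[215:]=0
p=np.argwhere(m>0)[:,::-1].astype(np.float32); w=back(t,p,73).astype(np.float32);print('ring',cv2.fitEllipse(w))
a=cv2.resize(t['img'][210:270,315:375],None,fx=6.6,fy=9,interpolation=cv2.INTER_CUBIC)
a=cv2.resize(t['img'][215:265,320:370],(400,400),interpolation=cv2.INTER_CUBIC)
b=cv2.resize(t['img'][150:215,225:290],(400,400),interpolation=cv2.INTER_CUBIC)
c=cv2.resize(s['img'][230:275,262:317],(400,327),interpolation=cv2.INTER_CUBIC);c=cv2.copyMakeBorder(c,0,73,0,0,0)
cv2.imwrite('pics/c.png',cv2.resize(np.hstack([a,b]),(800,400)));
```

```text
orange
[263, 150, 8, 8, 46] [266.5 153.8] [[689.9  66.8]] ((689.5130004882812, 66.78734588623047), (22.836471557617188, 16.967649459838867), 62.9024543762207)
[224, 167, 9, 9, 50] [228.1 170.5] [[640.4 173.8]] ((640.3560791015625, 174.1868438720703), (17.78434944152832, 21.709630966186523), 69.91677856445312)
[284, 189, 4, 8, 20] [285.6 192.8] [[578.5  13.7]] ((579.0795288085938, 13.278263092041016), (6.961535930633545, 21.432750701904297), 71.57592010498047)
[240, 203, 10, 10, 66] [244.7 207.9] [[535.5 126. ]] ((535.6605224609375, 126.37056732177734), (22.113712310791016, 22.23679542541504), 64.32239532470703)
yellow
[340, 231, 23, 18, 250] [350.  239.7] [[ 451.2 -159.2]] ((452.1851501464844, -161.14822387695312), (40.4115104675293, 56.46579360961914), 8.456068992614746)
blue
[138, 206, 55, 55, 2218] [165.  233.1] [[468.5 350.7]] ((469.9624328613281, 350.8067626953125), (151.91632080078125, 152.67660522460938), 0.4935981035232544)
ring ((610.8958740234375, 96.4730453491211), (139.740478515625, 140.4347381591797), 0.41320371627807617)
```

View pics/c.png

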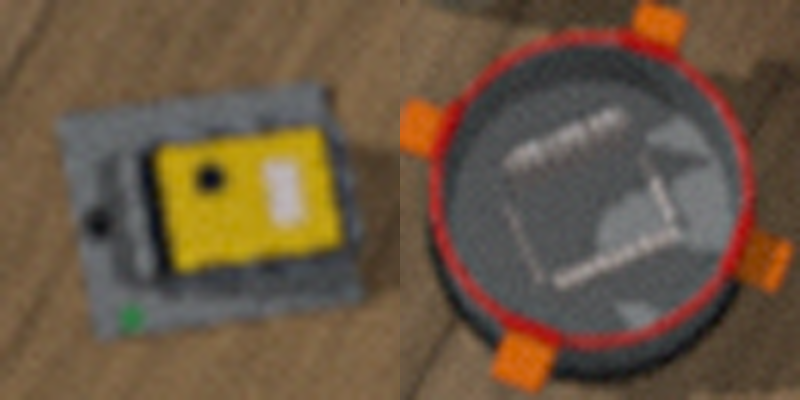

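The tub, dock and lid are located. Tub centre is about (611, 96) with its x at 24°; the cartridge is about (452, -160) with its x at 8°; the lid is about (469, 351). Next I'll move above the dock.

>>> play_rows([
  [14.5,-36,0,0,0,-0.059,1],
  [14.5,-36,0,0,0,-0.059,1],
  [14.5,-36,0,0,0,-0.059,1],
  [14.5,-36,0,0,0,-0.059,1],
  [14.5,-36,0,0,0,-0.059,1],
])

```text
time_s: 0.62
eef_pos: [262.0, 306.2, 228.8]
ee_rot: [-0.001, 0.328, 0.945, -0.001]
force: [1.4, 0.8, 1.2]
grip_width: 0.995
```

>>> play_rows([
  [14.5,-36,0,0,0,-0.059,1],
  [14.5,-36,0,0,0,-0.059,1],
  [14.5,-36,0,0,0,-0.059,1],
  [14.5,-36,0,0,0,-0.059,1],
  [14.5,-36,0,0,0,-0.059,1],
])

```text
time_s: 1.03
eef_pos: [334.6, 117.5, 229.0]
ee_rot: [-0.0, 0.469, 0.883, 0.0]
force: [0.7, 0.5, 0.1]
grip_width: 1.003
```

>>> play_rows([
  [14.5,-36,0,0,0,-0.059,1],
  [14.5,-36,0,0,0,-0.059,1],
  [14.5,-36,0,0,0,-0.059,1],
  [14.5,-36,0,0,0,-0.059,1],
  [14.5,-36,0,0,0,-0.059,1],
])

```text
time_s: 1.45
eef_pos: [407.8, -72.9, 229.7]
ee_rot: [0.001, 0.601, 0.799, 0.001]
force: [1.5, 1.2, 0.0]
grip_width: 1.002
```

>>> play_rows([
  [14,-28,-20,0,0,-0.047,1],
  [14,-28,-20,0,0,-0.047,1],
  [14,-28,-20,0,0,-0.047,1],
  [0,0,0,0,0,0,1],
  [0,0,0,0,0,0,1],
])

```text
time_s: 1.87
eef_pos: [452.4, -169.0, 166.3]
ee_rot: [0.002, 0.663, 0.749, 0.0]
force: [-0.9, 0.3, 1.3]
grip_width: 1.001
```

```bash
cat >> h.py <<'E'
def yaw():
    s=sense();q=s['ee_rot'];return np.degrees(2*np.arctan2(q[2],q[1]))-90
E
python3 - <<'E'
from h import *
w=cap('wrist','w1.png');print(w['fx'],w['cx'],w['cy'],w['world_to_cam'].round(3));s=sense();print(s['eef_pos'],yaw())
im=w['img'].copy()
def rect(cx,cy,a,x,y,z):
    a=np.radians(a);R=np.array([[np.cos(a),-np.sin(a)],[np.sin(a),np.cos(a)]])
    P=np.array([[-x,-y],[x,-y],[x,y],[-x,y]])/2@R.T+[cx,cy];return np.c_[P,np.full(4,z)]
cv2.polylines(im,[proj(w,rect(452,-160.5,8,44,60,58)).astype(int)],True,(255,0,255),1)
cv2.imwrite('pics/w1a.png',im)
h=cv2.cvtColor(w['img'],cv2.COLOR_BGR2HSV);m=cv2.inRange(h,(20,150,100),(34,255,255))
m=cv2.morphologyEx(m,cv2.MORPH_CLOSE,np.ones((25,25)))
n,l,st,c=cv2.connectedComponentsWithStats(m);i=1+st[1:,4].argmax()
p=back(w,np.argwhere(l==i)[:,::-1],58).astype(np.float32);print(st[i],cv2.minAreaRect(p),p.mean(0))
E
```

```text
272.3301148922521 248.1410156806277 192.90925298992065 [[ 9.93000e-01  1.22000e-01  5.00000e-03 -4.29803e+02]
 [-1.13000e-01  9.37000e-01 -3.30000e-01  2.30825e+02]
 [-4.50000e-02  3.27000e-01  9.44000e-01 -2.42726e+02]
 [ 0.00000e+00  0.00000e+00  0.00000e+00  1.00000e+00]]
[ 452.22273379 -168.73148991  166.24080168] 7.000014681028517
[ 227  153   43   57 2359] ((452.525146484375, -160.04541015625), (39.557762145996094, 56.15140151977539), 8.432083129882812) [ 452.5913  -159.04648]
```

View pics/w1a.png

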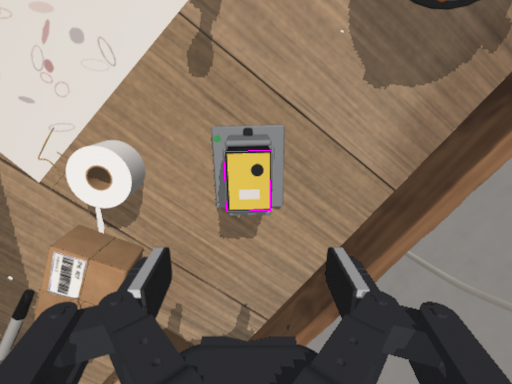

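>>> play_rows([
  [0.3,4.2,-20,0,0,0.012,1],
  [0,4.2,-30,0,0,0.012,1],
  [0,0,-30,0,0,0,1],
  [0,0,-30,0,0,0,1],
  [0,0,-15,0,0,0,1],
])

```text
time_s: 2.33
eef_pos: [454.7, -157.4, 44.9]
ee_rot: [0.01, 0.65, 0.76, 0.001]
force: [-0.6, -0.8, -0.1]
grip_width: 0.996
```

>>> play_rows([
  [0,0,0,0,0,0,1],
])

```text
time_s: 2.42
eef_pos: [453.5, -155.7, 43.3]
ee_rot: [0.008, 0.65, 0.76, 0.001]
force: [-1.2, 0.6, -1.4]
grip_width: 1.005
```

```bash
python3 -c "
from h import *
print(sense()['eef_pos'],yaw())"
```

```text
[ 453.50780296 -155.72814205   43.30944629] 8.95280948316794
```

```bash
cat >> h.py <<'E'
from scipy.spatial.transform import Rotation as Ro
def to(x,y,z,a):
    "remaining shift and rotvec to TCP target, tool down, jaw axis at a deg"
    s=sense();q=s['ee_rot'];y0=yaw();a=y0+(a-y0+90)%180-90;f=np.radians(a+90)/2
    D=Ro.from_quat([np.cos(f),np.sin(f),0,0])*Ro.from_quat([q[1],q[2],q[3],q[0]]).inv()
    print('t',round(s['time_s'],2),'pos',s['eef_pos'].round(1),'yaw',round(y0,1),'shift',(np.array([x,y,z])-s['eef_pos']).round(1),'rot',D.as_rotvec().round(3),'F',s['force'].round(1),'grip',round(s['grip_width'],3))
E
python3 -c "
from h import *
to(452.5,-160.3,19,8.4)"
```

```text
t 2.42 pos [ 453.5 -155.7   43.3] yaw 9.0 shift [ -1.   -4.6 -24.3] rot [ 0.009  0.015 -0.01 ] F [-1.2  0.6 -1.4] grip 1.005
```

>>> play_rows([
  [-0.5,-2.3,0,0.005,0.006,-0.005,1],
  [-0.5,-2.3,-6,0.005,0.006,-0.005,1],
  [0,0,-9,0,0,0,1],
  [0,0,-9,0,0,0,1],
  [0,0,0,0,0,0,1],
])

```text
time_s: 2.83
eef_pos: [454.7, -160.5, 22.7]
ee_rot: [0.004, 0.653, 0.758, 0.002]
force: [-0.3, 0.6, 0.2]
grip_width: 1.001
```

```bash
python3 -c "
from h import *
to(452.5,-160.3,19,8.4)"
```

```text
t 2.83 pos [ 454.7 -160.5   22.7] yaw 8.5 shift [-2.2  0.2 -3.7] rot [ 0.003  0.008 -0.002] F [-0.3  0.6  0.2] grip 1.001
```

>>> play_rows([
  [-2.2,0.2,-3.5,0.003,0.006,-0.002,1],
  [0,0,0,0,0,0,-1],
  [0,0,0,0,0,0,-1],
  [0,0,0,0,0,0,-1],
  [0,0,0,0,0,0,-1],
], grip_force=40)

```text
time_s: 3.25
eef_pos: [452.6, -160.5, 19.4]
ee_rot: [0.001, 0.654, 0.757, 0.001]
force: [-2.0, -0.3, -2.0]
grip_width: 0.513
```

>>> play_rows([
  [0,0,0,0,0,0,-1],
  [0,0,0,0,0,0,-1],
  [0,0,0,0,0,0,-1],
])

```text
time_s: 3.5
eef_pos: [452.5, -160.4, 19.4]
ee_rot: [0.001, 0.654, 0.757, 0.001]
force: [0.8, -0.0, -2.2]
grip_width: 0.513
```

```bash
python3 -c "
from h import *
to(452.5,-160.3,19,8.4)"
```

```text
t 3.5 pos [ 452.5 -160.4   19.4] yaw 8.4 shift [ 0.   0.1 -0.4] rot [-0.     0.002  0.   ] F [ 0.8 -0.  -2.2] grip 0.513
```

>>> play_rows([
  [0,0,10,0,0,0,-1],
  [0,0,15,0,0,0,-1],
  [0,0,15,0,0,0,-1],
  [0,0,15,0,0,0,-1],
  [0,0,15,0,0,0,-1],
])

```text
time_s: 3.92
eef_pos: [450.4, -159.0, 91.6]
ee_rot: [-0.003, 0.654, 0.757, 0.0]
force: [0.1, -0.2, -1.8]
grip_width: 0.51
```

>>> play_rows([
  [0,0,6,0,0,0,-1],
  [16,18,6,0,0,0.055,-1],
  [16,18,0,0,0,0.055,-1],
  [16,18,0,0,0,0.055,-1],
  [16,18,0,0,0,0.055,-1],
])

```text
time_s: 4.33
eef_pos: [515.8, -87.9, 109.7]
ee_rot: [0.001, 0.566, 0.824, 0.0]
force: [1.2, -1.0, -1.1]
grip_width: 0.513
```

>>> play_rows([
  [12,16,0,0,0,0.05,-1],
  [0,0,0,0,0,0,-1],
  [0,0,0,0,0,0,-1],
])

```text
time_s: 4.58
eef_pos: [529.9, -67.8, 109.8]
ee_rot: [0.001, 0.541, 0.841, 0.001]
force: [-0.6, -0.3, -2.3]
grip_width: 0.51
```

```bash
python3 -c "
from h import *
to(530,-70,13.6,24)"
```

```text
t 4.58 pos [529.9 -67.8 109.8] yaw 24.5 shift [  0.1  -2.2 -96.2] rot [-0.     0.002 -0.008] F [-0.6 -0.3 -2.3] grip 0.51
```

Now I'll lower to just above the worktop.

>>> play_rows([
  [0,0,-15,0,0,-0.008,-1],
  [0,0,-22,0,0,0,-1],
  [0,0,-22,0,0,0,-1],
  [0,0,-15,0,0,0,-1],
  [0,0,-8,0,0,0,-1],
])

```text
time_s: 5.0
eef_pos: [528.8, -70.9, 27.4]
ee_rot: [0.003, 0.548, 0.837, 0.001]
force: [0.2, -0.2, -2.3]
grip_width: 0.51
```

>>> play_rows([
  [0,0,-2,0,0,0,-1],
  [0,0,0,0,0,0,-1],
])

```text
time_s: 5.17
eef_pos: [527.3, -71.7, 24.0]
ee_rot: [0.001, 0.549, 0.836, 0.001]
force: [0.1, 0.5, -1.5]
grip_width: 0.511
```

```bash
python3 -c "
from h import *
to(530,-70,13.6,24)"
```

```text
t 5.17 pos [527.3 -71.7  24. ] yaw 23.5 shift [  2.7   1.7 -10.4] rot [0.001 0.003 0.009] F [ 0.1  0.5 -1.5] grip 0.511
```

>>> play_rows([
  [0,0,-4,0.001,0.003,0.005,-1],
  [0,0,-3.5,0,0,0.004,-1],
  [0,0,-2,0,0,0,-1],
  [0,0,0,0,0,0,-1],
  [0,0,0,0,0,0,-1],
])

```text
time_s: 5.58
eef_pos: [528.6, -72.9, 16.5]
ee_rot: [0.002, 0.545, 0.838, 0.001]
force: [0.4, -0.2, -2.0]
grip_width: 0.512
```

```bash
python3 -c "
from h import *
to(527,-71.5,13.6,24)"
```

```text
t 5.58 pos [528.6 -72.9  16.5] yaw 24.0 shift [-1.6  1.4 -2.9] rot [0.001 0.004 0.001] F [ 0.4 -0.2 -2. ] grip 0.512
```

>>> play_rows([
  [0,0,-1.5,0.001,0.003,0,-1],
  [0,0,-1,0,0,0,-1],
  [0,0,0,0,0,0,-1],
])

```text
time_s: 5.83
eef_pos: [529.0, -72.9, 14.4]
ee_rot: [0.001, 0.545, 0.839, 0.0]
force: [0.3, -0.0, -1.6]
grip_width: 0.512
```

```bash
python3 -c "
from h import *
to(527,-71.5,13.4,24)"
```

```text
t 5.83 pos [529.  -72.9  14.4] yaw 24.0 shift [-2.   1.4 -1. ] rot [0.001 0.002 0.   ] F [ 0.3 -0.  -1.6] grip 0.512
```

>>> play_rows([
  [0,0,-1,0,0.002,0,-1],
  [0,0,0,0,0,0,-1],
  [0,0,0,0,0,0,0.2],
  [0,0,0,0,0,0,0.6],
  [0,0,0,0,0,0,1],
])

```text
time_s: 6.25
eef_pos: [529.5, -73.0, 13.9]
ee_rot: [0.001, 0.545, 0.839, -0.0]
force: [0.3, 0.2, -1.0]
grip_width: 0.861
```

>>> play_rows([
  [0,0,0,0,0,0,1],
  [0,0,0,0,0,0,1],
])

```text
time_s: 6.42
eef_pos: [529.7, -73.1, 14.2]
ee_rot: [0.001, 0.545, 0.839, -0.0]
force: [0.3, 0.2, -0.1]
grip_width: 1.003
```

>>> play_rows([
  [0,0,15,0,0,0,1],
  [0,0,20,0,0,0,1],
  [0,0,25,0,0,0,1],
  [0,0,25,0,0,-0.1,1],
  [0,0,0,0,0,-0.12,1],
])

```text
time_s: 6.83
eef_pos: [528.4, -72.6, 101.6]
ee_rot: [-0.001, 0.635, 0.772, 0.0]
force: [0.2, -0.5, 0.9]
grip_width: 1.001
```

>>> play_rows([
  [0,0,0,0,0,-0.12,1],
  [0,0,0,0,0,-0.12,1],
  [0,0,0,0,0,-0.12,1],
  [0,0,0,0,0,-0.12,1],
  [0,0,0,0,0,-0.12,1],
])

```text
time_s: 7.25
eef_pos: [529.3, -73.0, 104.5]
ee_rot: [0.002, 0.842, 0.539, 0.001]
force: [-0.1, 0.3, -0.7]
grip_width: 1.0
```

>>> play_rows([
  [0,0,0,0,0,-0.12,1],
  [0,0,0,0,0,-0.12,1],
  [0,0,0,0,0,-0.12,1],
  [0,0,0,0,0,-0.12,1],
  [0,0,0,0,0,-0.12,1],
])

```text
time_s: 7.67
eef_pos: [529.3, -72.9, 104.8]
ee_rot: [0.002, 0.967, 0.254, 0.001]
force: [-0.3, 0.2, -0.9]
grip_width: 1.004
```

```bash
cat >> h.py <<'E'
def yellow(w,z):
    h=cv2.cvtColor(w['img'],cv2.COLOR_BGR2HSV);m=cv2.inRange(h,(20,150,100),(34,255,255))
    m=cv2.morphologyEx(m,cv2.MORPH_CLOSE,np.ones((25,25)))
    n,l,st,c=cv2.connectedComponentsWithStats(m)
    for i in range(1,n):
      if st[i,4]>150:
        p=back(w,np.argwhere(l==i)[:,::-1],z).astype(np.float32);print(st[i],cv2.minAreaRect(p),p.mean(0))
E
python3 - <<'E'
from h import *
to(529,-72.8,13,-66)
yellow(cap('wrist','w2.png'),52)
E
```

```text
t 7.67 pos [529.3 -72.9 104.8] yaw -60.5 shift [ -0.3   0.1 -91.8] rot [ 0.004  0.003 -0.095] F [-0.3  0.2 -0.9] grip 1.004
[ 211  186   76   54 3447] ((530.0286865234375, -72.39779663085938), (40.05691146850586, 55.98609161376953), 23.900358200073242) [530.59265 -72.01805]
```

View pics/w2.png

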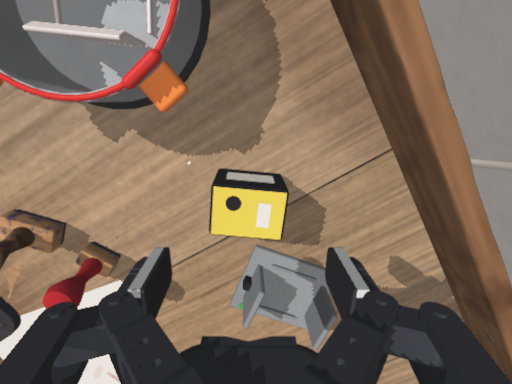

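The cartridge is standing at (530, -72.6), turned 23.9°. Next I'll grasp it across the other sides.

>>> play_rows([
  [0,0,-5,0.002,0.003,-0.05,1],
  [0,0,-15,0,0,-0.045,1],
  [0,0,-20,0,0,0,1],
  [0,0,-20,0,0,0,1],
  [0,0,-10,0,0,0,1],
])

```text
time_s: 8.13
eef_pos: [531.0, -73.5, 35.5]
ee_rot: [0.003, 0.978, 0.208, 0.003]
force: [-1.3, 0.3, -0.8]
grip_width: 0.998
```

>>> play_rows([
  [0,0,-5,0,0,0,1],
  [0,0,0,0,0,0,1],
])

```text
time_s: 8.3
eef_pos: [530.1, -73.2, 28.6]
ee_rot: [0.002, 0.978, 0.21, 0.001]
force: [0.2, -0.3, -0.4]
grip_width: 1.002
```

```bash
python3 -c "
from h import *
to(529.7,-72.8,14.5,-66)"
```

```text
t 8.3 pos [530.1 -73.2  28.6] yaw -65.8 shift [ -0.4   0.4 -14.1] rot [ 0.003  0.004 -0.004] F [ 0.2 -0.3 -0.4] grip 1.002
```

>>> play_rows([
  [0,0,-7,0.002,0.003,-0.004,1],
  [0,0,-7,0,0,0,1],
  [-0.3,0.3,0,0,0,0,1],
  [0,0,0,0,0,0,1],
])

```text
time_s: 8.63
eef_pos: [531.1, -73.3, 15.3]
ee_rot: [0.001, 0.978, 0.209, 0.001]
force: [-0.8, -0.1, -0.9]
grip_width: 1.0
```

```bash
python3 -c "
from h import *
to(529.7,-72.8,14.5,-66)"
```

```text
t 8.63 pos [531.1 -73.3  15.3] yaw -65.9 shift [-1.4  0.5 -0.8] rot [ 0.002  0.004 -0.002] F [-0.8 -0.1 -0.9] grip 1.0
```

>>> play_rows([
  [-1.2,0.5,-0.5,0.001,0.002,-0.002,1],
  [0,0,0,0,0,0,-1],
  [0,0,0,0,0,0,-1],
  [0,0,0,0,0,0,-1],
  [0,0,0,0,0,0,-1],
])

```text
time_s: 9.05
eef_pos: [530.4, -73.0, 16.2]
ee_rot: [0.001, 0.978, 0.208, 0.001]
force: [0.3, -0.3, -1.7]
grip_width: 0.699
```

>>> play_rows([
  [0,0,0,0,0,0,-1],
  [0,0,15,0,0,0,-1],
  [0,0,30,0,0,0,-1],
  [0,0,35,0,0,0,-1],
  [0,0,35,0,0,0,-1],
])

```text
time_s: 9.47
eef_pos: [525.0, -71.2, 127.2]
ee_rot: [-0.004, 0.978, 0.208, -0.006]
force: [0.2, -1.0, -2.0]
grip_width: 0.698
```

>>> play_rows([
  [0,0,25,0,0,0,-1],
  [0,0,0,0,0,0,-1],
  [0,0,0,0,0,0,-1],
])

```text
time_s: 9.72
eef_pos: [526.9, -71.7, 159.8]
ee_rot: [-0.001, 0.978, 0.208, -0.002]
force: [0.5, -0.3, -2.3]
grip_width: 0.692
```

Run:
```python
from h import *
to(611,96.5,140,-66)
w=cap('wrist','w3.png');im=w['img'].copy()
a=np.radians(24);R=np.array([[np.cos(a),-np.sin(a)],[np.sin(a),np.cos(a)]])
def dr(P,z,c):
    P=np.array(P)@R.T+[611,96.5];cv2.polylines(im,[proj(w,np.c_[P,np.full(len(P),z)]).astype(int)],True,c,1)
th=np.linspace(0,2*np.pi,60)
dr(70*np.c_[np.cos(th),np.sin(th)],73,(255,255,0))
for s in (-1,1): dr([[s*25.5,-30],[s*25.5,30]],53,(255,0,255))
for k in range(4): 
    b=np.radians(45+90*k);dr([[73*np.cos(b),73*np.sin(b)],[94*np.cos(b),94*np.sin(b)]],60,(255,0,0))
cv2.imwrite('pics/w3a.png',im)
```

```text
t 9.72 pos [526.9 -71.7 159.8] yaw -66.0 shift [ 84.1 168.2 -19.8] rot [-0.001 -0.003 -0.   ] F [ 0.5 -0.3 -2.3] grip 0.692
```

View pics/w3a.png

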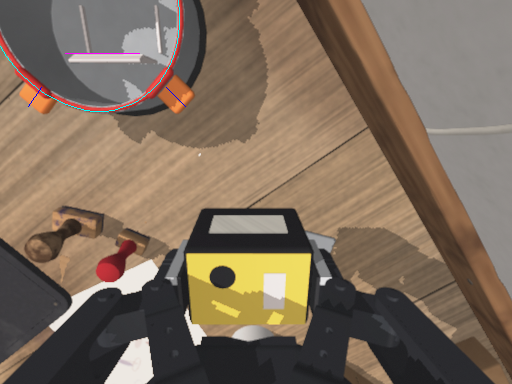

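>>> play_rows([
  [14,28,0,0,0,0,-1],
  [14,28,0,0,0,0,-1],
  [14,28,0,0,0,0,-1],
  [14,28,0,0,0,0,-1],
  [14,28,0,0,0,0,-1],
])

```text
time_s: 10.18
eef_pos: [595.0, 68.9, 151.4]
ee_rot: [-0.002, 0.979, 0.204, -0.008]
force: [-0.5, 0.5, -1.0]
grip_width: 0.698
```

>>> play_rows([
  [10,20,0,0,0,0,-1],
  [0,0,0,0,0,0,-1],
  [0,0,0,0,0,0,-1],
])

```text
time_s: 10.43
eef_pos: [604.6, 95.7, 144.2]
ee_rot: [-0.004, 0.978, 0.206, -0.012]
force: [-0.1, 0.3, -2.4]
grip_width: 0.694
```

Run:
```python
from h import *
to(611,96.5,22,-66)
w=cap('wrist','w4.png');im=w['img'].copy()
h=cv2.cvtColor(w['img'],cv2.COLOR_BGR2HSV); 
m=cv2.inRange(h,(0,150,100),(4,255,255))|cv2.inRange(h,(172,150,100),(180,255,255))
n,l,st,c=cv2.connectedComponentsWithStats(m);print(st[1:][st[1:,4]>200])
# circle fit of the outer ring pixels
p=back(w,np.argwhere(m>0)[:,::-1],73); p=p[np.abs(np.hypot(*(p-[611,96.5]).T)-70)<8]
A=np.c_[2*p,np.ones(len(p))];x=np.linalg.lstsq(A,(p**2).sum(1),rcond=None)[0];print('ring',x[:2],np.sqrt(x[2]+x[0]**2+x[1]**2),len(p))
for a in (0,45,90,135,180,225,270,315):
    b=np.radians(a);q=p[np.abs(np.angle(np.exp(1j*(np.arctan2(p[:,1]-96.5,p[:,0]-611)-b))))<.3];print(a,len(q),np.hypot(*(q-[611,96.5]).T).mean().round(1) if len(q) else '')
```

```text
t 10.43 pos [604.6  95.7 144.2] yaw -66.2 shift [   6.4    0.8 -122.2] rot [-0.003 -0.026  0.003] F [-0.1  0.3 -2.4] grip 0.694
[[ 207    0   66   32 1558]
 [ 166  106  171  137 1954]]
ring [613.21993211  98.07360756] 68.78157928247433 1954
0 339 70.8
45 303 71.3
90 255 70.6
135 144 68.3
180 0 
225 0 
270 162 67.4
315 231 69.2
```

View pics/w4.png

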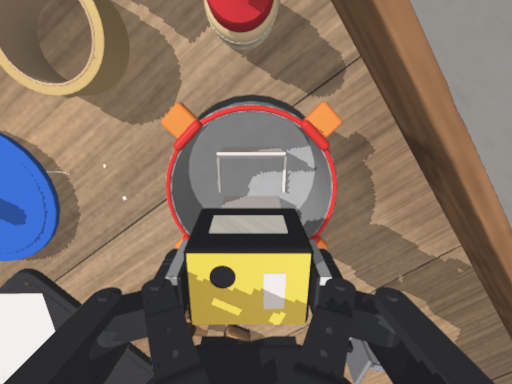

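>>> play_rows([
  [6,1,0,-0.003,-0.024,0.003,-1],
  [0,0,0,0,0,0,-1],
  [0,0,0,0,0,0,-1],
])

```text
time_s: 10.73
eef_pos: [609.8, 94.3, 142.0]
ee_rot: [-0.0, 0.978, 0.207, -0.002]
force: [0.5, -0.1, -1.2]
grip_width: 0.694
```

Run:
```python
from h import *
to(612,97,22,-66)
w=cap('wrist','w5.png')
h=cv2.cvtColor(w['img'],cv2.COLOR_BGR2HSV); 
m=cv2.inRange(h,(0,150,100),(4,255,255))|cv2.inRange(h,(172,150,100),(180,255,255))
for z in (71,73):
    p=back(w,np.argwhere(m>0)[:,::-1],z); p=p[np.abs(np.hypot(*(p-[611,96.5]).T)-70)<8]
    A=np.c_[2*p,np.ones(len(p))];x=np.linalg.lstsq(A,(p**2).sum(1),rcond=None)[0];print('ring',x[:2],np.sqrt(x[2]+x[0]**2+x[1]**2),len(p))
m=cv2.inRange(h,(5,200,150),(16,255,255))
n,l,st,c=cv2.connectedComponentsWithStats(m)
for i in range(1,n):
    if st[i,4]>60: print(st[i],back(w,c[i],60))
```

```text
t 10.73 pos [609.8  94.3 142. ] yaw -66.2 shift [   2.2    2.7 -120. ] rot [ 0.001 -0.004  0.003] F [ 0.5 -0.1 -1.2] grip 0.694
ring [612.7362542   97.86511587] 69.30383545961789 1857
ring [613.44373774  98.15671022] 68.65032431854608 1857
```

>>> play_rows([
  [1.2,1.5,-10,0,-0.003,0.003,-1],
  [1,1.4,-15,0,0,0,-1],
  [0,0,-15,0,0,0,-1],
  [0,0,-10,0,0,0,-1],
  [0,0,0,0,0,0,-1],
])

```text
time_s: 11.2
eef_pos: [612.1, 95.4, 89.3]
ee_rot: [0.001, 0.978, 0.207, 0.001]
force: [-0.2, 0.4, -1.6]
grip_width: 0.695
```

Run:
```python
from h import *
to(612,97.2,22,-66)
```

```text
t 11.2 pos [612.1  95.4  89.3] yaw -66.1 shift [ -0.1   1.8 -67.3] rot [0.001 0.002 0.002] F [-0.2  0.4 -1.6] grip 0.695
```

>>> play_rows([
  [0,1.8,-5,0.001,0.002,0.002,-1],
  [0,0,-8,0,0,0,-1],
  [0,0,-6,0,0,0,-1],
  [0,0,0,0,0,0,-1],
])

```text
time_s: 11.53
eef_pos: [612.4, 97.1, 69.1]
ee_rot: [-0.0, 0.978, 0.208, 0.001]
force: [0.1, 0.9, -2.4]
grip_width: 0.697
```

Run:
```python
from h import *
to(612,97.2,22,-66)
w=cap('wrist','w6.png')
```

```text
t 11.53 pos [612.4  97.1  69.1] yaw -66.0 shift [ -0.4   0.1 -47.1] rot [-0.     0.001  0.   ] F [ 0.1  0.9 -2.4] grip 0.697
```

View pics/w6.png

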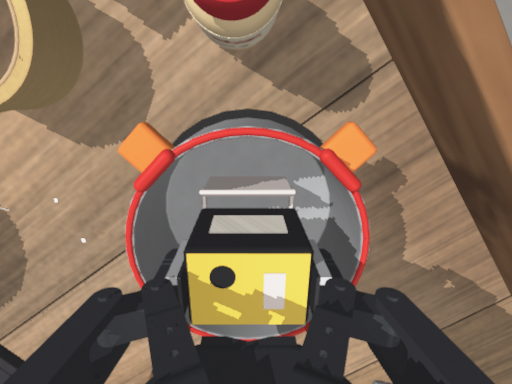

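>>> play_rows([
  [-0.3,0,-6,0,0,0,-1],
  [0,0,-6,0,0,0,-1],
  [0,0,-6,0,0,0,-1],
  [0,0,0,0,0,0,-1],
])

```text
time_s: 11.92
eef_pos: [613.0, 97.1, 51.1]
ee_rot: [0.0, 0.978, 0.208, 0.002]
force: [-0.6, -0.0, -1.5]
grip_width: 0.697
```

Run:
```python
from h import *
to(612,97.2,22,-66)
```

```text
t 11.92 pos [613.   97.1  51.1] yaw -66.0 shift [ -1.    0.1 -29.1] rot [-0.     0.004  0.   ] F [-0.6 -0.  -1.5] grip 0.697
```

>>> play_rows([
  [-0.6,0,-6,0,0.003,0,-1],
  [0,0,-6,0,0,0,-1],
  [-0.4,0,-6,0,0,0,-1],
  [0,0,-4,0,0,0,-1],
  [0,0,0,0,0,0,-1],
])

```text
time_s: 12.33
eef_pos: [611.8, 97.1, 26.5]
ee_rot: [-0.0, 0.978, 0.208, 0.0]
force: [0.2, -0.1, -2.3]
grip_width: 0.692
```

Run:
```python
from h import *
to(612,97.2,22.2,-66)
```

```text
t 12.33 pos [611.8  97.1  26.5] yaw -66.0 shift [ 0.2  0.1 -4.3] rot [-0.     0.001  0.   ] F [ 0.2 -0.1 -2.3] grip 0.692
```

>>> play_rows([
  [0,0,-2,0,0,0,-1],
  [0,0,-1.5,0,0,0,-1],
  [0,0,-1,0,0,0,-1],
  [0,0,0,0,0,0,-1],
])

```text
time_s: 12.67
eef_pos: [612.1, 97.1, 22.2]
ee_rot: [0.0, 0.978, 0.208, 0.001]
force: [-0.7, -0.1, -0.9]
grip_width: 0.696
```

Run:
```python
from h import *
to(612,97.2,22.2,-66)
```

```text
t 12.67 pos [612.1  97.1  22.2] yaw -66.0 shift [-0.1  0.1 -0. ] rot [-0.     0.001  0.   ] F [-0.7 -0.1 -0.9] grip 0.696
```

>>> play_rows([
  [0,0,0,0,0,0,0.7],
  [0,0,0,0,0,0,0.7],
  [0,0,0,0,0,0,0.7],
  [0,0,0,0,0,0,0.7],
])

```text
time_s: 13.0
eef_pos: [613.0, 97.1, 23.4]
ee_rot: [0.0, 0.978, 0.208, 0.002]
force: [0.0, 0.3, 0.3]
grip_width: 0.853
```

>>> play_rows([
  [0,0,10,0,0,0,0.7],
  [0,0,20,0,0,0,0.7],
  [0,0,25,0,0,0,0.7],
  [0,0,30,0,0,0,0.7],
  [0,0,20,0,0,0,0.7],
])

```text
time_s: 13.42
eef_pos: [610.1, 97.0, 130.3]
ee_rot: [-0.001, 0.978, 0.208, -0.002]
force: [-0.8, 0.2, -0.1]
grip_width: 0.848
```

>>> play_rows([
  [-8,10,20,0,0,0,0.7],
  [-16,25,15,0,0,0,0.7],
  [-20,35,0,0,0,0,1],
  [-20,35,0,0,0,0,1],
  [-20,35,0,0,0,0,1],
])

```text
time_s: 13.83
eef_pos: [528.4, 234.8, 177.8]
ee_rot: [0.001, 0.979, 0.202, 0.006]
force: [1.1, 0.6, -0.1]
grip_width: 0.997
```

>>> play_rows([
  [-20,35,0,0,0,0,1],
  [-20,35,0,0,0,0,1],
  [0,0,0,0,0,0,1],
  [0,0,0,0,0,0,1],
])

```text
time_s: 14.17
eef_pos: [482.0, 313.7, 182.6]
ee_rot: [-0.0, 0.979, 0.206, 0.009]
force: [0.6, -0.6, -0.2]
grip_width: 0.999
```

Run:
```python
from h import *
to(469,351,24,-66)
yellow(cap('wrist','w7.png'),58)
t=cap('top','t7.png');yellow(t,58)
w=cap('wrist');
cv2.imwrite('pics/w7a.png',np.hstack([cv2.resize(t['img'][120:270,120:320],(400,300)),cv2.resize(w['img'],(400,300))]))
```

```text
t 14.17 pos [482.  313.7 182.6] yaw -66.2 shift [ -13.    37.3 -158.6] rot [-0.004  0.017  0.004] F [ 0.6 -0.6 -0.2] grip 0.999
[ 466  138   46   40 1641] ((609.4105224609375, 102.49772644042969), (39.14710235595703, 46.496768951416016), 23.70377540588379) [607.86694 104.66254]
[   0  132   76   78 4370] ((639.9823608398438, 704.67138671875), (213.2356719970703, 208.5205841064453), 8.029824256896973) [638.41486 715.5178 ]
[244 171  24  21 305] ((611.4407958984375, 96.42999267578125), (41.81666564941406, 58.020957946777344), 24.151466369628906) [611.29926  96.40114]
```

View pics/w7a.png

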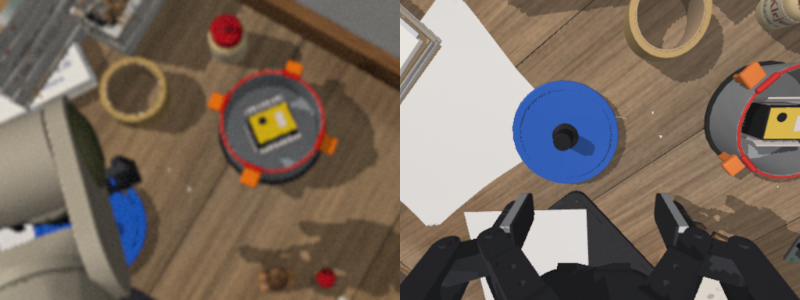

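```bash
cat >> h.py <<'E'
def disc(w,lo,hi,z,mn=300):
    h=cv2.cvtColor(w['img'],cv2.COLOR_BGR2HSV);m=cv2.inRange(h,np.array(lo),np.array(hi))
    n,l,st,c=cv2.connectedComponentsWithStats(m)
    for i in range(1,n):
      if st[i,4]>mn:
        cs,_=cv2.findContours((l==i).astype(np.uint8),cv2.RETR_EXTERNAL,cv2.CHAIN_APPROX_NONE)
        p=back(w,cv2.convexHull(max(cs,key=cv2.contourArea))[:,0],z).astype(np.float32);print(st[i],cv2.minEnclosingCircle(p),cv2.fitEllipse(p))
E
python3 - <<'E'
from h import *
w=cap('wrist');disc(w,(105,150,60),(125,255,255),16,1500)
E
```

```text
[  144   104   135   131 12948] ((470.8833312988281, 353.1701354980469), 78.34233856201172) ((470.83966064453125, 353.13787841796875), (156.04534912109375, 156.23448181152344), 138.762939453125)
```

>>> play_rows([
  [-6,19,-15,-0.004,0.015,0.004,1],
  [-6,19,-20,0,0,0,1],
  [0,0,-20,0,0,0,1],
  [0,0,-20,0,0,0,1],
  [0,0,0,0,0,0,1],
])

```text
time_s: 14.78
eef_pos: [475.9, 345.4, 105.3]
ee_rot: [0.0, 0.98, 0.201, 0.002]
force: [-0.7, -0.9, -0.1]
grip_width: 1.001
```

>>> play_rows([
  [0,0,0,0,0,0,1],
  [0,0,0,0,0,0,1],
])

```text
time_s: 14.95
eef_pos: [477.2, 343.8, 105.9]
ee_rot: [0.001, 0.98, 0.199, 0.001]
force: [0.3, -0.4, -0.0]
grip_width: 1.001
```

Run:
```python
from h import *
to(470,352,22,-66)
w=cap('wrist','w8.png');disc(w,(105,150,60),(125,255,255),16,1500)
```

```text
t 14.95 pos [477.2 343.8 105.9] yaw -67.0 shift [ -7.2   8.2 -83.9] rot [0.001 0.003 0.018] F [ 0.3 -0.4 -0. ] grip 1.001
[  149   111   173   163 20588] ((470.912109375, 353.60791015625), 78.37708282470703) ((470.8821716308594, 353.5846862792969), (155.86752319335938, 156.34494018554688), 122.68663787841797)
```

>>> play_rows([
  [-3.5,4.6,-10,0,0.002,0.008,1],
  [-3.2,4.6,-15,0,0,0.008,1],
  [0,0,-18,0,0,0,1],
  [0,0,-14,0,0,0,1],
  [0,0,-8,0,0,0,1],
])

```text
time_s: 15.42
eef_pos: [473.6, 354.8, 44.3]
ee_rot: [-0.001, 0.978, 0.207, 0.007]
force: [-0.3, 0.3, 0.1]
grip_width: 0.999
```

>>> play_rows([
  [0,0,0,0,0,0,1],
  [0,0,0,0,0,0,1],
])

```text
time_s: 15.58
eef_pos: [473.0, 354.7, 43.2]
ee_rot: [-0.001, 0.978, 0.207, 0.006]
force: [-1.3, 0.6, 0.5]
grip_width: 1.001
```

Run:
```python
from h import *
to(470.5,353,22,-66)
```

```text
t 15.58 pos [473.  354.7  43.2] yaw -66.1 shift [ -2.5  -1.7 -21.2] rot [-0.005  0.012  0.001] F [-1.3  0.6  0.5] grip 1.001
```

>>> play_rows([
  [-2.5,-1.7,-5,-0.004,0.01,0,1],
  [0,0,-8,0,0,0,1],
  [0,0,-7,0,0,0,1],
  [0,0,0,0,0,0,1],
])

```text
time_s: 15.92
eef_pos: [471.4, 353.4, 23.9]
ee_rot: [-0.001, 0.978, 0.207, 0.002]
force: [-0.1, 0.1, -0.8]
grip_width: 1.002
```

Run:
```python
from h import *
to(470.5,353,22,-66)
```

```text
t 15.92 pos [471.4 353.4  23.9] yaw -66.1 shift [-0.9 -0.4 -1.9] rot [-0.002  0.004  0.001] F [-0.1  0.1 -0.8] grip 1.002
```

>>> play_rows([
  [-0.7,-0.3,-1.5,-0.002,0.004,0,1],
  [0,0,0,0,0,0,0],
  [0,0,0,0,0,0,-1],
  [0,0,0,0,0,0,-1],
  [0,0,0,0,0,0,-1],
], grip_force=60)

```text
time_s: 16.33
eef_pos: [471.0, 353.2, 22.4]
ee_rot: [-0.0, 0.978, 0.207, 0.0]
force: [0.9, -0.7, -0.2]
grip_width: 0.457
```

>>> play_rows([
  [0,0,0,0,0,0,-1],
  [0,0,0,0,0,0,-1],
  [0,0,0,0,0,0,-1],
])

```text
time_s: 16.58
eef_pos: [471.3, 353.3, 22.9]
ee_rot: [-0.0, 0.978, 0.207, 0.001]
force: [-0.1, -0.4, -1.9]
grip_width: 0.288
```

Run:
```python
from h import *
to(470.5,353,22,-66)
```

```text
t 16.58 pos [471.3 353.3  22.9] yaw -66.1 shift [-0.8 -0.3 -0.9] rot [-0.001  0.001  0.001] F [-0.1 -0.4 -1.9] grip 0.288
```

>>> play_rows([
  [0,0,5,0,0,0,-1],
  [0,0,12,0,0,0,-1],
  [0,0,20,0,0,0,-1],
  [0,0,25,0,0,0,-1],
  [0,0,30,0,0,0,-1],
])

```text
time_s: 17.0
eef_pos: [467.0, 351.2, 113.5]
ee_rot: [0.002, 0.978, 0.207, -0.006]
force: [0.3, 0.4, -2.6]
grip_width: 0.281
```

>>> play_rows([
  [0,0,25,0,0,0,-1],
  [0,0,15,0,0,0,-1],
  [8,-14,5,0,0,0,-1],
  [14,-26,2,0,0,0,-1],
  [16,-29,2,0,0,0,-1],
])

```text
time_s: 17.42
eef_pos: [504.2, 285.7, 176.9]
ee_rot: [-0.001, 0.977, 0.211, -0.0]
force: [1.4, -0.1, -2.6]
grip_width: 0.287
```

>>> play_rows([
  [16,-29,2,0,0,0,-1],
  [16,-29,2,0,0,0,-1],
  [16,-29,2,0,0,0,-1],
  [16,-29,2,0,0,0,-1],
  [14,-25,0,0,0,0,-1],
])

```text
time_s: 17.83
eef_pos: [583.9, 138.0, 191.6]
ee_rot: [-0.001, 0.977, 0.212, 0.002]
force: [-0.2, 0.2, -2.9]
grip_width: 0.281
```

>>> play_rows([
  [0,0,0,0,0,0,-1],
  [0,0,0,0,0,0,-1],
])

```text
time_s: 18.0
eef_pos: [585.9, 132.5, 193.0]
ee_rot: [0.0, 0.978, 0.209, 0.003]
force: [0.4, -0.0, -2.7]
grip_width: 0.286
```

Run:
```python
from h import *
to(612,97.2,90,-66)
```

```text
t 18.0 pos [585.9 132.5 193. ] yaw -65.8 shift [  26.1  -35.3 -103. ] rot [-0.001  0.005 -0.003] F [ 0.4 -0.  -2.7] grip 0.286
```

>>> play_rows([
  [9,-12,-5,0,0.004,-0.003,-1],
  [9,-12,-10,0,0,0,-1],
  [8,-11,-15,0,0,0,-1],
  [0,0,-20,0,0,0,-1],
  [0,0,-15,0,0,0,-1],
])

```text
time_s: 18.42
eef_pos: [614.8, 95.9, 128.6]
ee_rot: [0.001, 0.978, 0.209, 0.004]
force: [-0.9, -0.8, -2.5]
grip_width: 0.283
```

>>> play_rows([
  [0,0,0,0,0,0,-1],
  [0,0,0,0,0,0,-1],
])

```text
time_s: 18.58
eef_pos: [613.6, 95.5, 124.2]
ee_rot: [-0.0, 0.978, 0.209, 0.0]
force: [-0.7, -0.0, -1.7]
grip_width: 0.283
```

Run:
```python
from h import *
to(612,97.2,90,-66)
w=cap('wrist','w9.png');disc(w,(105,150,60),(125,255,255),sense()['eef_pos'][2]-22.9+16,1500)
t=cap('top','t9.png')
cv2.imwrite('pics/w9a.png',np.hstack([cv2.resize(t['img'][130:250,200:360],(400,300)),cv2.resize(w['img'],(400,300))]))
```

```text
t 18.58 pos [613.6  95.5 124.2] yaw -65.8 shift [ -1.6   1.7 -34.2] rot [-0.001  0.001 -0.003] F [-0.7 -0.  -1.7] grip 0.283
[  121   111   255   176 31146] ((614.338623046875, 95.79444122314453), 78.08065795898438) ((614.0707397460938, 95.71329498291016), (155.30970764160156, 156.00299072265625), 130.6556396484375)
[ 217  286   63   56 2566] ((563.8992919921875, 73.71913146972656), 27.809106826782227) ((564.516357421875, 73.55591583251953), (47.350093841552734, 56.338043212890625), 114.846923828125)
```

View pics/w9a.png

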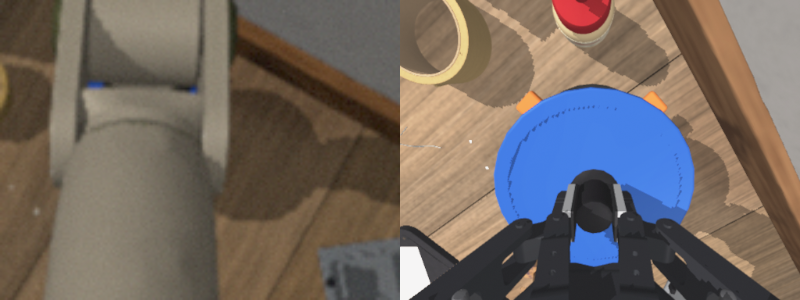

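>>> play_rows([
  [-1,0.9,-6,0,0,-0.002,-1],
  [-1,0.9,-7,0,0,0,-1],
  [0,0,-7,0,0,0,-1],
  [0,0,-5,0,0,0,-1],
  [0,0,0,0,0,0,-1],
])

```text
time_s: 19.1
eef_pos: [612.4, 98.4, 100.3]
ee_rot: [0.0, 0.978, 0.209, 0.003]
force: [0.3, -0.4, -3.1]
grip_width: 0.282
```

Run:
```python
from h import *
to(611.7,97.2,90,-66)
```

```text
t 19.1 pos [612.4  98.4 100.3] yaw -65.9 shift [ -0.7  -1.2 -10.3] rot [-0.001  0.007 -0.003] F [ 0.3 -0.4 -3.1] grip 0.282
```

>>> play_rows([
  [-0.6,-1.1,-3,0,0.006,-0.003,-1],
  [0,0,-3,0,0,0,-1],
  [0,0,-2,0,0,0,-1],
  [0,0,0,0,0,0,-1],
])

```text
time_s: 19.43
eef_pos: [611.8, 97.2, 91.5]
ee_rot: [-0.0, 0.978, 0.208, 0.0]
force: [-0.3, 0.1, -3.0]
grip_width: 0.284
```

Run:
```python
from h import *
to(611.7,97.2,90,-66)
```

```text
t 19.43 pos [611.8  97.2  91.5] yaw -66.0 shift [-0.1 -0.  -1.5] rot [-0.001  0.     0.001] F [-0.3  0.1 -3. ] grip 0.284
```

>>> play_rows([
  [0,0,-1,0,0,0,-1],
  [0,0,-0.7,0,0,0,-1],
  [0,0,0,0,0,0,-1],
])

```text
time_s: 19.68
eef_pos: [612.1, 97.1, 89.9]
ee_rot: [-0.0, 0.978, 0.208, 0.0]
force: [-0.4, 0.3, -2.2]
grip_width: 0.284
```

Run:
```python
from h import *
to(611.7,97.2,90,-66)
```

```text
t 19.68 pos [612.1  97.1  89.9] yaw -66.0 shift [-0.4  0.1  0.1] rot [-0.001  0.001  0.001] F [-0.4  0.3 -2.2] grip 0.284
```

>>> play_rows([
  [0,0,-0.3,0,0,0,0],
  [0,0,0,0,0,0,0.3],
  [0,0,0,0,0,0,0.3],
  [0,0,0,0,0,0,0.3],
  [0,0,8,0,0,0,0.3],
], grip_force=40)

```text
time_s: 20.1
eef_pos: [612.4, 97.1, 98.3]
ee_rot: [-0.0, 0.978, 0.208, 0.001]
force: [-0.1, 0.2, -0.2]
grip_width: 0.651
```

>>> play_rows([
  [0,0,15,0,0,0,0.3],
  [0,0,20,0,0,0,0.3],
  [0,0,20,0,0,0,-1],
  [6,16,0,0,0,0,-1],
  [6,16,0,0,0,0,-1],
])

```text
time_s: 20.52
eef_pos: [624.9, 127.5, 160.9]
ee_rot: [0.001, 0.979, 0.206, 0.003]
force: [0.7, -0.5, -0.0]
grip_width: 0.231
```

>>> play_rows([
  [6,16,-5,0,0,0,-1],
  [6,16,-10,0,0,0,-1],
  [0,0,-10,0,0,0,-1],
  [0,0,0,0,0,0,-1],
  [0,0,0,0,0,0,-1],
])

```text
time_s: 20.93
eef_pos: [638.9, 163.0, 140.4]
ee_rot: [0.001, 0.978, 0.207, 0.007]
force: [-0.4, -0.1, -0.6]
grip_width: -0.001
```

Run:
```python
from h import *
to(636.8,162.4,83,-66)
```

```text
t 20.93 pos [638.9 163.  140.4] yaw -66.1 shift [ -2.1  -0.6 -57.4] rot [-0.001  0.013  0.002] F [-0.4 -0.1 -0.6] grip -0.001
```

>>> play_rows([
  [-2,-0.6,-12,0,0.01,0.002,-1],
  [0,0,-15,0,0,0,-1],
  [0,0,-12,0,0,0,-1],
  [0,0,-5,0,0,0,-1],
  [0,0,0,0,0,0,-1],
])

```text
time_s: 21.35
eef_pos: [636.3, 159.2, 94.9]
ee_rot: [0.0, 0.978, 0.207, 0.001]
force: [-0.6, 0.3, 0.3]
grip_width: 0.001
```

Run:
```python
from h import *
to(636.8,162.4,83,-66)
s=cap('side','s10.png');disc(s,(105,150,60),(125,255,255),83,300)
```

```text
t 21.35 pos [636.3 159.2  94.9] yaw -66.1 shift [  0.5   3.2 -11.9] rot [-0.     0.003  0.003] F [-0.6  0.3  0.3] grip 0.001
[231 175  52  21 810] ((603.026611328125, 89.44174194335938), 79.85600280761719) ((602.8486938476562, 89.74028778076172), (155.14210510253906, 157.29095458984375), 101.88544464111328)
```

>>> play_rows([
  [0.4,3.2,-4,0,0,0,-1],
  [0,0,-4,0,0,0,-1],
  [0,0,-2,0,0,0,-1],
  [0,0,0,0,0,0,-1],
])

```text
time_s: 21.73
eef_pos: [637.7, 162.5, 86.1]
ee_rot: [0.0, 0.978, 0.206, 0.003]
force: [0.4, 0.9, 0.0]
grip_width: 0.001
```

Run:
```python
from h import *
to(636.8,162.4,78,-66)
```

```text
t 21.73 pos [637.7 162.5  86.1] yaw -66.2 shift [-0.9 -0.1 -8.1] rot [-0.001  0.006  0.003] F [0.4 0.9 0. ] grip 0.001
```

>>> play_rows([
  [-0.8,0,-2.5,0,0.004,0.003,-1],
  [0,0,-2,0,0,0,-1],
  [0,0,-2,0,0,0,-1],
])

```text
time_s: 21.98
eef_pos: [637.3, 162.7, 82.0]
ee_rot: [0.0, 0.978, 0.208, 0.002]
force: [-6.5, -0.8, 13.2]
grip_width: -0.005
```

>>> play_rows([
  [0,0,-2,0,0,0,-1],
  [0,0,-2,0,0,0,-1],
])

```text
time_s: 22.15
eef_pos: [637.3, 162.8, 81.5]
ee_rot: [0.0, 0.978, 0.209, 0.002]
force: [-7.5, -0.8, 13.1]
grip_width: 0.0
```

Run:
```python
from h import *
to(636.8,162.4,78,-66)
```

```text
t 22.15 pos [637.3 162.8  81.5] yaw -65.9 shift [-0.5 -0.4 -3.5] rot [-0.     0.004 -0.002] F [-7.5 -0.8 13.1] grip 0.0
```

>>> play_rows([
  [0,0,-3,0,0,0,-1],
  [0,0,-3.5,0,0,0,-1],
])

```text
time_s: 22.32
eef_pos: [637.5, 163.0, 79.2]
ee_rot: [0.001, 0.978, 0.209, 0.003]
force: [-7.2, -0.4, 13.9]
grip_width: -0.0
```

>>> play_rows([
  [0,0,-3.5,0,0,0,-1],
  [0,0,-3.5,0,0,0,-1],
])

```text
time_s: 22.48
eef_pos: [637.9, 163.2, 78.1]
ee_rot: [0.001, 0.978, 0.209, 0.005]
force: [-11.9, -1.7, 28.6]
grip_width: 0.0
```

>>> play_rows([
  [0,0,-3.5,0,0,0,-1],
  [0,0,-3.5,0,0,0,-1],
])

```text
time_s: 22.65
eef_pos: [638.6, 163.5, 78.2]
ee_rot: [0.002, 0.978, 0.21, 0.007]
force: [-9.2, -1.6, 21.9]
grip_width: 0.001
```

>>> play_rows([
  [0,0,-4,0,0,0,-1],
  [0,0,-4,0,0,0,-1],
])

```text
time_s: 22.82
eef_pos: [639.4, 163.8, 78.0]
ee_rot: [0.002, 0.978, 0.21, 0.009]
force: [-11.6, -2.7, 26.6]
grip_width: 0.001
```

>>> play_rows([
  [0,0,8,0,0,0,-1],
  [0,0,20,0,0.012,0,-1],
  [0,0,25,0,0,0,-1],
  [0,0,20,0,0,0,-1],
  [-10.5,-26.5,0,0,0,0,-1],
])

```text
time_s: 23.23
eef_pos: [628.8, 140.2, 155.7]
ee_rot: [0.001, 0.977, 0.212, 0.004]
force: [0.5, 0.2, 1.0]
grip_width: 0.001
```

>>> play_rows([
  [-10.5,-26.5,0,0,0,0,-1],
  [-10.5,-26.5,0,0,0,0,-1],
  [-10.5,-26.5,0,0,0,0,-1],
  [-10.5,-26.5,0,0,0,0,-1],
  [0,0,-8,0,0,0,-1],
])

```text
time_s: 23.65
eef_pos: [585.3, 28.0, 151.7]
ee_rot: [0.003, 0.977, 0.213, 0.007]
force: [-0.7, -0.0, 0.7]
grip_width: 0.002
```

>>> play_rows([
  [0,0,0,0,0,0,-1],
  [0,0,0,0,0,0,-1],
])

```text
time_s: 23.82
eef_pos: [584.7, 27.1, 151.1]
ee_rot: [0.002, 0.977, 0.212, 0.007]
force: [-0.7, -0.7, 0.2]
grip_width: -0.002
```

Run:
```python
from h import *
to(586.6,31.6,92,-66)
```

```text
t 23.82 pos [584.7  27.1 151.1] yaw -65.5 shift [  1.9   4.5 -59.1] rot [ 0.002  0.014 -0.008] F [-0.7 -0.7  0.2] grip -0.002
```

>>> play_rows([
  [1,2.2,-12,0.002,0.012,-0.008,-1],
  [1,2.2,-15,0,0,0,-1],
  [0,0,-15,0,0,0,-1],
  [0,0,-8,0,0,0,-1],
  [0,0,0,0,0,0,-1],
])

```text
time_s: 24.23
eef_pos: [588.2, 36.0, 97.4]
ee_rot: [-0.001, 0.978, 0.209, 0.001]
force: [-0.6, -0.1, 0.4]
grip_width: -0.0
```

Run:
```python
from h import *
to(586.6,31.6,88,-66)
```

```text
t 24.23 pos [588.2  36.   97.4] yaw -65.8 shift [-1.6 -4.4 -9.4] rot [-0.001  0.001 -0.003] F [-0.6 -0.1  0.4] grip -0.0
```

>>> play_rows([
  [-1.5,-4.2,-3,0,0,0,-1],
  [0,0,-3,0,0,0,-1],
  [0,0,-3,0,0,0,-1],
])

```text
time_s: 24.48
eef_pos: [587.3, 32.6, 88.2]
ee_rot: [-0.0, 0.978, 0.21, 0.001]
force: [-0.0, 0.3, 0.5]
grip_width: 0.001
```

>>> play_rows([
  [0,0,-3,0,0,0,-1],
  [0,0,-3,0,0,0,-1],
])

```text
time_s: 24.65
eef_pos: [587.8, 32.4, 82.6]
ee_rot: [-0.0, 0.978, 0.21, 0.002]
force: [-5.1, -0.7, 14.9]
grip_width: -0.004
```

Run:
```python
from h import *
to(586.6,31.6,78,-66)
```

```text
t 24.65 pos [587.8  32.4  82.6] yaw -65.8 shift [-1.2 -0.8 -4.6] rot [-0.001  0.003 -0.004] F [-5.1 -0.7 14.9] grip -0.004
```

>>> play_rows([
  [-0.6,-0.3,-3.5,0,0,0,-1],
  [-0.6,-0.3,-3.5,0,0,0,-1],
])

```text
time_s: 24.82
eef_pos: [587.7, 31.9, 78.7]
ee_rot: [0.0, 0.978, 0.21, 0.003]
force: [-6.0, 1.5, 16.6]
grip_width: 0.0
```

>>> play_rows([
  [-0.6,-0.2,-3.5,0,0,0,-1],
  [-0.6,-0.2,-4,0,0,0,-1],
])

```text
time_s: 24.98
eef_pos: [587.9, 31.9, 78.0]
ee_rot: [0.001, 0.978, 0.21, 0.006]
force: [-17.2, 1.8, 40.8]
grip_width: -0.002
```

>>> play_rows([
  [-0.6,-0.2,-4,0,0,0,-1],
  [-0.6,-0.2,-4,0,0,0,-1],
])

```text
time_s: 25.15
eef_pos: [587.9, 31.9, 78.1]
ee_rot: [0.002, 0.978, 0.211, 0.009]
force: [-12.3, 2.4, 30.9]
grip_width: 0.002
```

>>> play_rows([
  [0,0,8,0,0,0,-1],
  [0,0,18,0,0.015,0,-1],
  [-10,22,8,0,0,0,-1],
  [-10,22,0,0,0,0,-1],
  [-10,22,0,0,0,0,-1],
])

```text
time_s: 25.57
eef_pos: [559.6, 95.9, 117.1]
ee_rot: [0.002, 0.978, 0.208, 0.005]
force: [0.1, 0.0, -0.4]
grip_width: -0.003
```

>>> play_rows([
  [-10,22,0,0,0,0,-1],
  [0,0,0,0,0,0,-1],
  [0,0,0,0,0,0,-1],
])

```text
time_s: 25.82
eef_pos: [548.0, 122.1, 118.4]
ee_rot: [0.001, 0.978, 0.209, 0.006]
force: [-0.3, -0.2, 0.7]
grip_width: -0.002
```

Run:
```python
from h import *
to(546.3,122.1,86,-66)
```

```text
t 25.82 pos [548.  122.1 118.4] yaw -65.8 shift [ -1.7  -0.  -32.4] rot [ 0.     0.012 -0.003] F [-0.3 -0.2  0.7] grip -0.002
```

>>> play_rows([
  [-1.5,0,-10,0,0.01,-0.003,-1],
  [0,0,-10,0,0,0,-1],
  [0,0,-7,0,0,0,-1],
  [0,0,0,0,0,0,-1],
])

```text
time_s: 26.15
eef_pos: [547.3, 120.1, 88.4]
ee_rot: [0.0, 0.978, 0.207, 0.001]
force: [0.9, 0.3, 0.2]
grip_width: 0.0
```

Run:
```python
from h import *
to(546.3,122.1,86,-66)
```

```text
t 26.15 pos [547.3 120.1  88.4] yaw -66.2 shift [-1.   2.  -2.4] rot [0.001 0.001 0.003] F [0.9 0.3 0.2] grip 0.0
```

>>> play_rows([
  [-1,2,-2,0,0,0,-1],
  [0,0,-3,0,0,0,-1],
  [-0.5,0,-3,0,0,0,-1],
  [-0.5,0,-3,0,0,0,-1],
])

```text
time_s: 26.48
eef_pos: [546.3, 121.4, 78.2]
ee_rot: [0.0, 0.979, 0.206, 0.001]
force: [-4.6, 0.4, 14.4]
grip_width: -0.002
```

>>> play_rows([
  [-0.6,0,-3.2,0,0,0,-1],
  [-0.6,0,-3.2,0,0,0,-1],
])

```text
time_s: 26.65
eef_pos: [546.4, 121.4, 77.9]
ee_rot: [0.001, 0.979, 0.206, 0.003]
force: [-13.6, -0.6, 34.5]
grip_width: 0.003
```

>>> play_rows([
  [-0.6,0,-3.2,0,0,0,-1],
  [-0.6,0,-3.2,0,0,0,-1],
])

```text
time_s: 26.82
eef_pos: [546.4, 121.4, 77.9]
ee_rot: [0.002, 0.979, 0.206, 0.006]
force: [-11.3, -1.0, 28.3]
grip_width: -0.004
```

>>> play_rows([
  [-0.6,0,-3.4,0,0,0,-1],
  [-0.6,0,-3.4,0,0,0,-1],
])

```text
time_s: 26.98
eef_pos: [546.4, 121.4, 77.9]
ee_rot: [0.002, 0.978, 0.206, 0.008]
force: [-12.4, -0.8, 30.5]
grip_width: -0.003
```

>>> play_rows([
  [0,0,8,0,0,0,-1],
  [0,0,20,0,0.015,0,-1],
  [0,0,25,0,0,0,-1],
  [0,0,20,0,0,0,-1],
  [26,-10,0,0,0,0,-1],
])

```text
time_s: 27.4
eef_pos: [570.2, 112.4, 156.0]
ee_rot: [0.001, 0.978, 0.207, 0.001]
force: [-0.3, -0.1, 0.7]
grip_width: -0.005
```

>>> play_rows([
  [26,-10,0,0,0,0,-1],
  [26,-10,0,0,0,0,-1],
  [26,-10,0,0,0,0,-1],
  [22,-8,0,0,0,0,-1],
  [0,0,-5,0,0,0,-1],
])

```text
time_s: 27.82
eef_pos: [677.9, 70.4, 154.3]
ee_rot: [0.002, 0.978, 0.207, 0.005]
force: [0.2, -1.0, 0.4]
grip_width: 0.002
```

>>> play_rows([
  [0,0,-8,0,0,0,-1],
  [0,0,0,0,0,0,-1],
])

```text
time_s: 27.98
eef_pos: [677.8, 69.9, 143.7]
ee_rot: [0.002, 0.979, 0.206, 0.004]
force: [-0.5, -1.2, 0.4]
grip_width: 0.001
```

Run:
```python
from h import *
to(677.1,71.9,92,-66)
```

```text
t 27.98 pos [677.8  69.9 143.7] yaw -66.2 shift [ -0.7   2.  -51.7] rot [0.002 0.008 0.003] F [-0.5 -1.2  0.4] grip 0.001
```

>>> play_rows([
  [-0.5,1.5,-12,0.002,0.006,0.003,-1],
  [0,0,-14,0,0,0,-1],
  [0,0,-12,0,0,0,-1],
  [0,0,-6,0,0,0,-1],
  [0,0,0,0,0,0,-1],
])

```text
time_s: 28.4
eef_pos: [673.8, 73.9, 95.8]
ee_rot: [-0.001, 0.978, 0.209, -0.001]
force: [0.4, -0.2, -0.7]
grip_width: 0.0
```

Run:
```python
from h import *
to(677.1,71.9,88,-66)
```

```text
t 28.4 pos [673.8  73.9  95.8] yaw -65.9 shift [ 3.3 -2.  -7.8] rot [-0.001 -0.001 -0.002] F [ 0.4 -0.2 -0.7] grip 0.0
```

>>> play_rows([
  [3,-2,-2.5,0,0,0,-1],
  [0,0,-3,0,0,0,-1],
  [0,0,-3,0,0,0,-1],
  [0,0,-3,0,0,0,-1],
])

```text
time_s: 28.73
eef_pos: [677.2, 72.4, 85.3]
ee_rot: [-0.0, 0.978, 0.21, 0.001]
force: [0.4, -0.8, -0.6]
grip_width: 0.002
```

>>> play_rows([
  [-0.5,0,-3.2,0,0,0,-1],
  [-0.5,0,-3.2,0,0,0,-1],
])

```text
time_s: 28.9
eef_pos: [677.3, 72.3, 80.8]
ee_rot: [0.0, 0.978, 0.21, 0.003]
force: [-3.4, 0.7, 12.2]
grip_width: 0.005
```

>>> play_rows([
  [-0.6,0,-3.2,0,0,0,-1],
  [-0.6,0,-3.2,0,0,0,-1],
])

```text
time_s: 29.07
eef_pos: [677.4, 72.2, 78.0]
ee_rot: [0.001, 0.978, 0.21, 0.005]
force: [-4.1, -0.8, 15.4]
grip_width: -0.001
```

>>> play_rows([
  [-0.6,0,-3.4,0,0,0,-1],
  [-0.6,0,-3.4,0,0,0,-1],
])

```text
time_s: 29.23
eef_pos: [677.5, 72.2, 78.0]
ee_rot: [0.002, 0.978, 0.21, 0.008]
force: [-9.4, -1.1, 20.8]
grip_width: -0.003
```

>>> play_rows([
  [-0.6,0,-3.4,0,0,0,-1],
  [-0.6,0,-3.4,0,0,0,-1],
])

```text
time_s: 29.4
eef_pos: [677.5, 72.3, 78.0]
ee_rot: [0.003, 0.978, 0.21, 0.011]
force: [-7.5, -0.1, 19.5]
grip_width: 0.002
```

>>> play_rows([
  [0,0,8,0,0,0,-1],
  [0,0,25,0,0.01,0,-1],
  [0,0,30,0,0,0,-1],
  [0,0,35,0,0,0,-1],
  [0,0,35,0,0,0,-1],
])

```text
time_s: 29.82
eef_pos: [673.7, 72.4, 209.6]
ee_rot: [0.0, 0.978, 0.21, -0.0]
force: [-0.4, 0.1, 0.8]
grip_width: 0.002
```

>>> play_rows([
  [-30,25,10,0,0,0,-1],
  [-30,25,0,0,0,0,-1],
  [-30,25,0,0,0,0,-1],
  [-30,25,0,0,0,0,-1],
  [-30,25,0,0,0,0,-1],
])

```text
time_s: 30.23
eef_pos: [525.6, 195.3, 230.6]
ee_rot: [0.003, 0.979, 0.205, 0.011]
force: [-0.1, 0.9, 0.1]
grip_width: -0.001
```

>>> play_rows([
  [-30,25,0,0,0,0,-1],
  [-30,25,0,0,0,0,-1],
  [-30,25,0,0,0,0,-1],
  [0,0,0,0,0,0,-1],
  [0,0,0,0,0,0,-1],
])

```text
time_s: 30.65
eef_pos: [425.3, 277.1, 233.0]
ee_rot: [0.002, 0.978, 0.208, 0.013]
force: [0.4, 0.6, 0.3]
grip_width: -0.003
```

Run:
```python
from h import *
to(677.1,71.9,88,-66)
s=cap('side','s11.png');w=cap('wrist','w11.png');t=cap('top','t11.png')
disc(w,(105,150,60),(125,255,255),78,1500);disc(t,(105,150,60),(125,255,255),78,200)
a=cv2.resize(s['img'][150:220,215:300],(400,330),interpolation=cv2.INTER_CUBIC)
cv2.imwrite('pics/f.png',np.vstack([np.hstack([a,cv2.resize(w['img'],(400,330))]),cv2.resize(t['img'][120:280,80:400],(800,260))[:,:]]))
```

```text
t 30.65 pos [425.3 277.1 233. ] yaw -66.0 shift [ 251.8 -205.2 -145. ] rot [-0.001  0.026 -0.001] F [0.4 0.6 0.3] grip -0.003
[  398     2   114   163 13431] ((610.0476684570312, 100.76290893554688), 79.33121490478516) ((611.1198120117188, 99.84025573730469), (156.42091369628906, 160.79293823242188), 32.11412048339844)
[ 227  152   58   57 2434] ((610.3007202148438, 96.26942443847656), 80.20928192138672) ((610.4711303710938, 96.35743713378906), (156.5845489501953, 159.42344665527344), 89.25324249267578)
```

View pics/f.png

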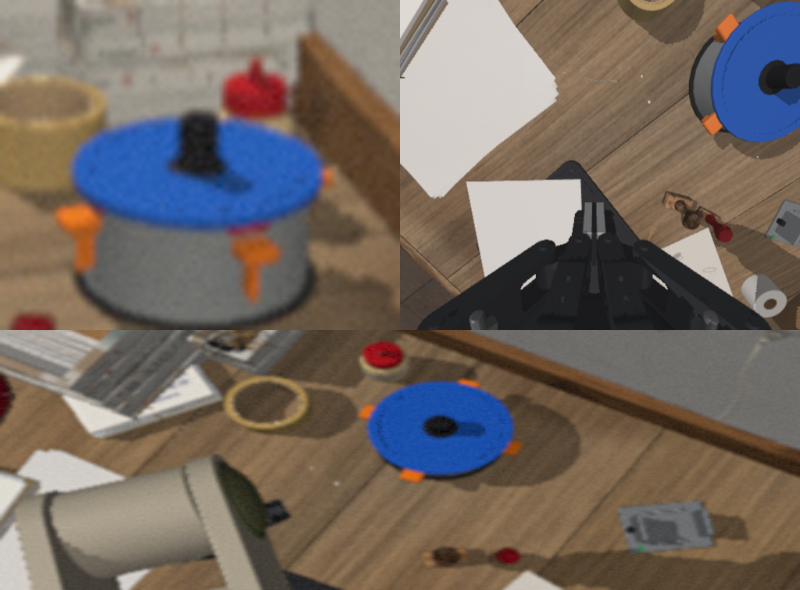

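All four points read home at 78.0 mm. Points 1–3 were pressed while the lid was tilted, so they could be a fraction of a millimetre short. I'll press them again now that the lid is flat.

>>> play_rows([
  [35,-19,0,0,0.01,0,-1],
  [35,-19,0,0,0.01,0,-1],
  [35,-19,-5,0,0,0,-1],
  [35,-19,-10,0,0,0,-1],
  [35,-19,-10,0,0,0,-1],
])

```text
time_s: 31.22
eef_pos: [604.2, 177.2, 210.0]
ee_rot: [-0.0, 0.978, 0.207, 0.005]
force: [0.8, 0.3, 0.8]
grip_width: 0.0
```

>>> play_rows([
  [30,-16,-10,0,0,0,-1],
  [0,0,-20,0,0,0,-1],
  [0,0,-25,0,0,0,-1],
  [0,0,0,0,0,0,-1],
  [0,0,0,0,0,0,-1],
])

```text
time_s: 31.63
eef_pos: [644.4, 145.9, 146.8]
ee_rot: [0.0, 0.98, 0.199, 0.003]
force: [0.3, -0.3, 1.4]
grip_width: -0.0
```

Run:
```python
from h import *
to(636.8,162.4,88,-66)
```

```text
t 31.63 pos [644.4 145.9 146.8] yaw -67.1 shift [ -7.6  16.5 -58.8] rot [-0.001  0.006  0.019] F [ 0.3 -0.3  1.4] grip -0.0
```

>>> play_rows([
  [-3.5,8,-10,0,0.006,0.018,-1],
  [-3.5,8,-14,0,0,0,-1],
  [0,0,-14,0,0,0,-1],
  [0,0,-10,0,0,0,-1],
  [0,0,0,0,0,0,-1],
])

```text
time_s: 32.05
eef_pos: [638.3, 163.6, 101.4]
ee_rot: [-0.0, 0.978, 0.209, 0.003]
force: [0.7, 0.2, -0.5]
grip_width: -0.001
```

Run:
```python
from h import *
to(636.8,162.4,88,-66)
```

```text
t 32.05 pos [638.3 163.6 101.4] yaw -65.9 shift [ -1.5  -1.2 -13.4] rot [-0.002  0.006 -0.002] F [ 0.7  0.2 -0.5] grip -0.001
```

>>> play_rows([
  [-1.2,-1,-5,0,0.005,0,-1],
  [0,0,-5,0,0,0,-1],
  [0,0,-5,0,0,0,-1],
  [-0.5,0,-3,0,0,0,-1],
  [-0.5,0,-3,0,0,0,-1],
])

```text
time_s: 32.47
eef_pos: [637.3, 163.3, 82.5]
ee_rot: [-0.0, 0.978, 0.21, 0.003]
force: [-0.4, -0.0, 0.4]
grip_width: -0.0
```

>>> play_rows([
  [-0.6,-0.1,-3.2,0,0,0,-1],
  [-0.6,-0.1,-3.2,0,0,0,-1],
  [-0.6,-0.1,-3.2,0,0,0,-1],
])

```text
time_s: 32.72
eef_pos: [636.8, 163.1, 77.9]
ee_rot: [-0.0, 0.978, 0.21, 0.006]
force: [-11.4, -1.3, 29.7]
grip_width: 0.0
```

>>> play_rows([
  [-0.6,-0.1,-3.4,0,0,0,-1],
  [-0.6,-0.1,-3.4,0,0,0,-1],
  [-0.6,-0.1,-3.4,0,0,0,-1],
])

```text
time_s: 32.97
eef_pos: [636.8, 163.1, 78.0]
ee_rot: [0.001, 0.978, 0.21, 0.01]
force: [-8.9, -0.4, 22.3]
grip_width: 0.003
```

>>> play_rows([
  [0,0,8,0,0,0,-1],
  [0,0,16,0,0.015,0,-1],
  [-22,-10,6,0,0,0,-1],
  [-22,-10,0,0,0,0,-1],
  [-22,-10,0,0,0,0,-1],
])

```text
time_s: 33.38
eef_pos: [572.0, 133.3, 111.2]
ee_rot: [-0.0, 0.977, 0.211, 0.006]
force: [1.0, -0.6, -0.6]
grip_width: 0.001
```

>>> play_rows([
  [-21,-10,0,0,0,0,-1],
  [0,0,0,0,0,0,-1],
  [0,0,0,0,0,0,-1],
])

```text
time_s: 33.63
eef_pos: [547.2, 121.7, 112.2]
ee_rot: [-0.0, 0.978, 0.21, 0.006]
force: [0.8, 0.5, 0.0]
grip_width: -0.0
```

Run:
```python
from h import *
to(546.3,122.1,88,-66)
```

```text
t 33.63 pos [547.2 121.7 112.2] yaw -65.7 shift [ -0.9   0.4 -24.2] rot [-0.003  0.012 -0.005] F [0.8 0.5 0. ] grip -0.0
```

>>> play_rows([
  [-0.9,0.4,-8,-0.002,0.01,-0.005,-1],
  [0,0,-8,0,0,0,-1],
  [0,0,-6,0,0,0,-1],
  [0,0.5,-4,0,0,0,-1],
  [-0.5,0.5,-3,0,0,0,-1],
])

```text
time_s: 34.05
eef_pos: [548.4, 124.0, 80.2]
ee_rot: [-0.0, 0.978, 0.208, 0.002]
force: [0.2, 0.9, 0.6]
grip_width: -0.004
```

>>> play_rows([
  [-0.6,0,-3.2,0,0,0,-1],
  [-0.6,0,-3.2,0,0,0,-1],
  [-0.6,0,-3.2,0,0,0,-1],
])

```text
time_s: 34.3
eef_pos: [548.2, 124.2, 77.9]
ee_rot: [0.001, 0.978, 0.209, 0.003]
force: [-12.9, -2.9, 33.7]
grip_width: -0.003
```

>>> play_rows([
  [-0.6,0,-3.4,0,0,0,-1],
  [-0.6,0,-3.4,0,0,0,-1],
])

```text
time_s: 34.47
eef_pos: [548.2, 124.1, 77.9]
ee_rot: [0.002, 0.978, 0.209, 0.005]
force: [-13.1, -2.7, 33.2]
grip_width: 0.0
```

Next is point 3 again.

>>> play_rows([
  [0,0,8,0,0,0,-1],
  [0,0,16,0,0.012,0,-1],
  [8,-20,6,0,0,0,-1],
  [10,-24,0,0,0,0,-1],
  [10,-24,0,0,0,0,-1],
])

```text
time_s: 34.88
eef_pos: [576.2, 58.8, 111.0]
ee_rot: [0.001, 0.977, 0.213, 0.0]
force: [0.3, 1.9, 0.4]
grip_width: 0.001
```

>>> play_rows([
  [10,-24,0,0,0,0,-1],
  [0,0,0,0,0,0,-1],
  [0,0,0,0,0,0,-1],
])

```text
time_s: 35.13
eef_pos: [588.5, 29.8, 110.7]
ee_rot: [0.001, 0.977, 0.211, 0.001]
force: [-0.1, 1.3, 0.2]
grip_width: 0.002
```

Run:
```python
from h import *
to(586.6,31.6,88,-66)
```

```text
t 35.13 pos [588.5  29.8 110.7] yaw -65.6 shift [ -1.9   1.8 -22.7] rot [ 0.002  0.003 -0.007] F [-0.1  1.3  0.2] grip 0.002
```

>>> play_rows([
  [-1.5,1,-8,0.002,0.003,-0.007,-1],
  [0,0,-8,0,0,0,-1],
  [0,0,-6,0,0,0,-1],
  [0,0,-4,0,0,0,-1],
  [-0.5,0,-3,0,0,0,-1],
])

```text
time_s: 35.55
eef_pos: [585.2, 33.8, 78.0]
ee_rot: [-0.0, 0.978, 0.209, -0.001]
force: [0.3, 0.3, 11.0]
grip_width: -0.001
```

>>> play_rows([
  [-0.6,0,-3.2,0,0,0,-1],
  [-0.6,0,-3.2,0,0,0,-1],
  [-0.6,0,-3.2,0,0,0,-1],
])

```text
time_s: 35.8
eef_pos: [585.4, 33.8, 78.0]
ee_rot: [0.002, 0.978, 0.21, 0.002]
force: [-9.1, -1.7, 26.0]
grip_width: 0.004
```

>>> play_rows([
  [-0.6,0,-3.2,0,0,0,-1],
  [-0.6,0,-3.2,0,0,0,-1],
])

```text
time_s: 35.97
eef_pos: [585.4, 33.8, 77.9]
ee_rot: [0.004, 0.977, 0.211, 0.005]
force: [-10.2, -0.8, 26.9]
grip_width: 0.001
```

>>> play_rows([
  [0,0,8,0,0,0,-1],
  [0,0,25,0,0.01,0,-1],
  [-10,-5,30,0,0,0,-1],
  [-25,-5,30,0,0,0,-1],
  [-35,-5,20,0,0,0,-1],
])

```text
time_s: 36.38
eef_pos: [514.2, 20.4, 191.1]
ee_rot: [0.002, 0.977, 0.213, -0.002]
force: [-0.2, -0.6, 0.8]
grip_width: -0.003
```

>>> play_rows([
  [-35,0,0,0,0,0,-1],
  [-35,0,0,0,0,0,-1],
  [0,0,0,0,0,0,-1],
  [0,0,0,0,0,0,-1],
  [0,0,0,0,0,0,-1],
])

```text
time_s: 36.8
eef_pos: [437.8, 21.3, 195.7]
ee_rot: [0.004, 0.977, 0.214, 0.001]
force: [-0.0, 0.2, -0.6]
grip_width: 0.0
```

Run:
```python
from h import *
to(480,30,200,-66)
s=cap('side','s12.png');s0=cv2.imread('pics/s0.png')
cv2.imwrite('pics/g.png',cv2.resize(s['img'][150:250,190:330],(784,560),interpolation=cv2.INTER_CUBIC))
```

```text
t 36.8 pos [437.8  21.3 195.7] yaw -65.3 shift [42.2  8.7  4.3] rot [ 0.007  0.004 -0.012] F [-0.   0.2 -0.6] grip 0.0
```

View pics/g.png

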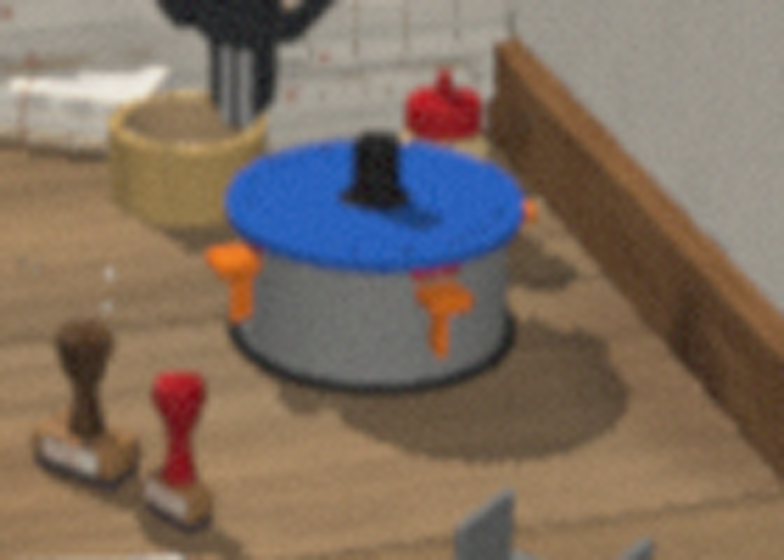

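The lid sits flush on the rim, the bystanders stand undisturbed and the arm is clear, so I'm handing in.

```bash
python3 -c "
from h import *
print(ctrl.finish_job())"
```

```text
the job is handed in; nothing more can be done
None
```

The cartridge is in the tub's bay and the lid is pressed down flush at all four points. I handed the job in at about 37 s of the 72 s allowed.

- **Cartridge:** I lifted it from the dock across its 44 mm sides and stood it at about (530, -73). I released it, took it again across its 60 mm sides and lowered it into the bay. No contact force showed on the way in, and the top camera put its centre within about 1 mm of the tub axis, at the tub's angle.
- **Lid:** I set it on the rim and pressed points 1, 3, 2 and 4. Points 1, 2 and 3 were then pressed again with the lid level, in case the tilt had left them slightly short.
- **Final readings:** At every point the fingertips stopped at 77.9–78.0 mm under about 20–34 N, which is the fully-home height. The last side picture shows the lid level and flush, and the stamps, tape and jar standing undisturbed.
- **Higher than intended:** One fingertip press on point 3 briefly read 41 N vertically. That is well below the 120 N wrist limit, and it came from the fingertips, so the 40 N limit on the arm and gripper body should not apply.
- **Uncertain:** A little red still shows below the lid's edge at lug 3. I took this to be the outer face of the bead, since the press there reached its stop. Gasket travel could not be read directly.

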